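Lock the cheese chest with its bent pin

TASK

Lock the cheese chest: take the bent steel pin from the table and feed its curved rod through the closed staple ring on the lid, turning it along its own bend, until its shoulder is pressed firmly but gently up against the ring. Leave the pin there lying flat on the lid, and disturb neither the cheeses nor the bowl.

Things in the scene. Friction and masses are not known exactly. Their poses are not given: they have to be found in the camera images.
- chest: The fixed wooden chest, 257 mm (its x) by 310 mm (its y) and 90 mm high, flat two-leaf lid with a thin steel strap along its x. Origin: centre of the underside on the table; z up; at yaw 0 its x points away from the robot.
- staple_mid (a point): Middle of the strap's slot, on the lid's surface (90 mm up), at 30, 30 mm in the chest's x, y; axes as the chest's. Here stands the staple, a rigid closed ring of 6 mm bar: hole 14 mm wide (chest x), 17 mm high over the lid, looking along chest y; its lower bar is sunk below the lid. It is bolted up to 13 mm off this point to either side along chest y, unmeasured: feel for it. In chest x it is exact.
- pin_grip (a point): Centre of the pin's wooden grip block (24 mm along pin x, 11 mm along pin y, 48 mm high; this point is 24 mm above the underside). Pin z is up as it lies; the rod leaves the block along +x and bends towards +y. The pin weighs 130 to 210 g, is loose and starts flat on the table; its friction varies.
- pin_bend (a point): Centre of the rod's bend, 50 mm to pin +y from the block, 4 mm above the underside. The 8 mm round rod's axis lies on a flat 50 mm arc about it: at bend angle a (rad), measured from the block, it is at x = 50 sin a, y = 50 (1 - cos a) mm from the block and runs in direction a from x towards y.
- pin_shoulder (a point): On the rod's axis, 4 mm above the underside, at bend angle 0.56: front face of the shoulder, a steel plate 5 mm thick, 26 mm wide, 18 mm high, square to the rod, too wide for the ring's hole. The pin is home when this face bears on the ring, 3 mm from the ring's middle plane; about 8 to 10 N of push seats it, over 15 N on the ring spoils it. Axes as the pin's.
- pin_tip (a point): Centre of the rod's round tip (radius 4 mm), at bend angle 1.75. Axes as the pin's.
- small_cheese: Bystander: low round cheese, 84 mm across, 40 mm high. Origin: centre of its underside.
- tall_cheese: Bystander: taller round cheese, 68 mm across, 65 mm high. Origin: centre of its underside.
- salt_bowl: Bystander: white bowl, 90 mm across, 45 mm high. Origin: centre of its underside.
Mind the look-alikes: they are no part of the job. What is shaped like the part that bears pin_grip but orange is not meant.

How it is judged:
By the outcome, as a careful person would: the job done as asked, in the order asked, and still so for the second after the job is handed in, with the robot touching nothing.
It also fails if it takes over 64 s, if anything falls off the work surface, if the arm or the gripper's body presses on something with over 40 N, if the wrist force passes 120 N, or if a joint passes its speed limit or range.

ROBOT

A 7-joint arm with a two-finger parallel gripper is mounted at the origin on the work surface. World frame = base frame: x ahead of the robot, y to its left, z up, the work surface at z = 0. Lengths are in m, angles in rad, forces in N, time in s.
With the tool pointing down it reaches from about 0.425 to 0.925 m from the base axis. Payload 6.8 kg.
Tool frame: the origin (TCP) lies on the mounting face of the last link; the fingertips stand 173 mm ahead of it and the grasp point (between the pads) lies 155 mm ahead of it; y points along the fingers, x is the direction in which the jaws open and shut, and the axes are right-handed (so a half turn about y gives the same grasp; the last joint's range is limited). The gripper opens to 85 mm and grips with 20 to 120 N. Pads are 22 mm wide; open, the fingers measure 114 mm over their backs; the gripper's body (76 mm by 85 mm) begins 54 mm behind the grasp point. The pads swing forward as they close: fully open they stand 13 mm farther back than shut.
Start: joints at [-1.325, 0.477, 0.022, 1.555, -0.011, 1.109, -0.083], TCP at [0.234, 0.633, 0.405] pointing down, gripper open.
Joint ranges: [-2.96, 2.96], [-0.34, 2.1], [-1.41, 1.46], [0.24, 2.44], [-1.37, 4.51], [0.17, 1.92], [-2.96, 2.96]. Speed limits (rad/s): [2.39, 2.39, 3.14, 3.14, 3.14, 3.14, 3.14].

INTERFACE

Orientations are given as a rotation vector (axis times angle).
In Python, from bench import r gives the robot as it stands.
- The arm moves only by the tool step_arm, never from a script. Its arguments are lists of equal length, an entry for each row: "xyz": the shift along the tool's x, y, z scaled (see below), a list of three; "rotation": the turn, a rotation vector about the tool's x, y, z scaled (see below), a list of three. A call has 1 to 20 rows; each row is the pose to reach, as a shift and turn from the pose measured when the call began, along the tool's axes at that moment; what a row does not reach only later rows make up. The controller multiplies each number of a shift by 30 cm and each number of a turn by 90 degrees. A row lasts 1/8 s, in which the tool goes at most 62.5 mm and 10.7 degrees, less where a joint would pass 70% of its speed; a pose out of reach is approached as far as the arm can. A call with a number of a shift or a turn outside -1 to 1 is refused whole. A call with a gripper value outside its range is refused whole. "grip" is the closure, from 0 (fully open) to 1 (shut), set as the call begins (left out, the last holds). The fingers move at their own pace and stop on an object; "force" is the grip in N (left out, the last holds). Time passes only in rows, so rows that repeat a pose let the fingers close. It gives the time, the measured TCP pose, the force and the opening at its end, in the units of the state.
- r.get_obs(): the state, without advancing time (a new reading comes with each control period).
- r.grab_frame(name): name is "side" or "top"; returns a dict with "pixels" (420x560x3 uint8, red, green, blue), "fx", "fy", "cx", "cy" (pixels), "position" and "attitude" of the camera in the world. Camera axes: x right, y down, z forward; pixel columns grow to the right and rows downward; lengths in m; the calibration is good to about 2 mm. A picture is of the moment at which its call begins. There is no depth.
- r.hand_in(): hands the job in, once; it reports no verdict.
The state is a dict: "clock": time; "joints": joint angles; "qvel": joint speeds; "tau": joint torques, N m; "tcp_pos": TCP position; "orientation": TCP orientation; "contact_force": force on the tool from outside, world axes, zero at the start; "moment": the same for the moment, N m; "grip_width": finger opening in m.
Only numpy, scipy, OpenCV 4.12 (cv2) and the standard library are available. Lean on these libraries where they do the work, as an engineer would, in place of code of your own. Each camera call takes 0.05 s, during which the arm holds its last target.

## Working session

There is one attempt and no reset: what is moved stays moved. The work goes in short steps, Python scripts to look and compute and a tool call to move; the robot and the scene stay as the last step left them, time stands still between calls to the robot, and variables do not carry over. Pictures are saved under pics/ and viewed, and the job is handed in when it is done.

Besides the shell and the picture viewer there is one more tool, called after "Request:" in YAML: its name, and indented under it one key for each argument. step_arm: Moves the arm, as the interface text tells. Its arguments: {"type":"object","properties":{"xyz":{"type":"array"},"rotation":{"type":"array"},"grip":{"type":"number"},"force":{"type":"number"}},"required":["xyz","rotation"]}

```bash
ls; mkdir -p pics
python3 - <<'E'
from bench import r
import cv2,pickle
print(r.get_obs())
for n in ("side","top"):
    f=r.grab_frame(n); pickle.dump(f,open(f"pics/{n}0.pkl","wb"))
    print({k:v for k,v in f.items() if k!="pixels"})
    cv2.imwrite(f"pics/{n}0.png",f["pixels"][:,:,::-1])
E
```

```text
pics
{'clock': 0.0, 'joints': array([-1.32507911,  0.47779157,  0.02235436,  1.55650524, -0.01154147,
        1.10932355, -0.08308767]), 'qvel': array([-0.000293  ,  0.00092934, -0.00154727, -0.00227041, -0.00080722,
       -0.00090127, -0.00119764]), 'tau': array([ 1.47312508e-04, -5.96462166e+01,  1.60811171e+00, -2.81203687e+01,
        1.24218801e-02,  9.28226887e-03, -2.67759003e-05]), 'tcp_pos': array([0.23376682, 0.63290778, 0.40370871]), 'orientation': array([-1.35726977, -0.94366464,  0.94613141]), 'contact_force': array([-0.12689834, -0.15797442,  0.17542706]), 'moment': array([-0.00722907, -0.01426456,  0.00814489]), 'grip_width': 0.08520384259574333}
{'fx': 490.2261215239353, 'fy': 490.2261215239353, 'cx': 286.80447475080393, 'cy': 212.61434345037534, 'position': array([ 0.00586558, -0.90273919,  0.72154471]), 'attitude': array([-2.03719125,  0.55658897, -0.32104844])}
{'fx': 430.8274762579752, 'fy': 430.8274762579752, 'cx': 275.984088358766, 'cy': 213.25126410965402, 'position': array([0.33933003, 0.02510944, 1.25228859]), 'attitude': array([-2.13004668,  2.14755866, -0.19490749])}
```

View pics/side0.png

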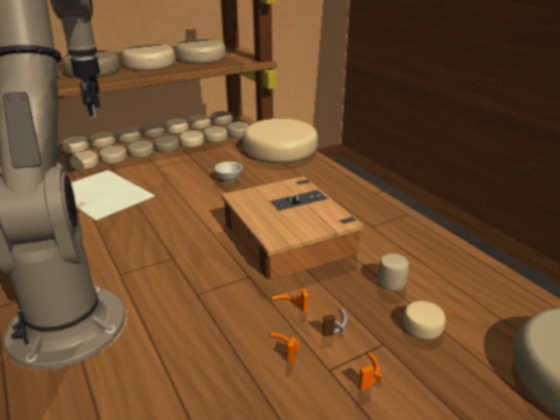

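View pics/top0.png

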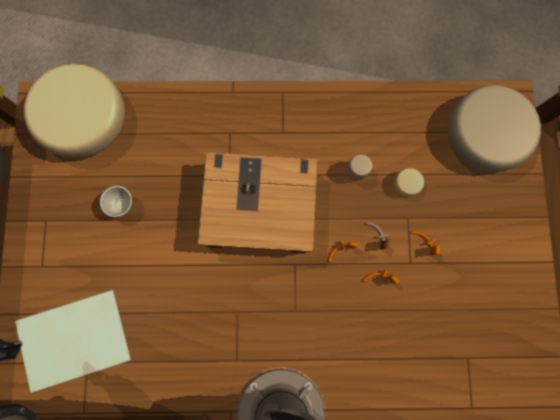

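Run:
```python
from scipy.spatial.transform import Rotation as R
import pickle
print(R.from_rotvec([-1.35726977, -0.94366464,  0.94613141]).as_matrix().round(3))
for n in ("side","top"):
    f=pickle.load(open(f"pics/{n}0.pkl","rb")); print(R.from_rotvec(f["attitude"]).as_matrix().round(3))
```

```text
[[ 0.346 -0.001 -0.938]
 [ 0.938 -0.002  0.346]
 [-0.002 -1.    -0.   ]]
[[ 0.861 -0.255  0.44 ]
 [-0.509 -0.431  0.745]
 [ 0.    -0.865 -0.501]]
[[-0.009 -0.986  0.168]
 [-1.     0.007 -0.013]
 [ 0.012 -0.168 -0.986]]
```

Run:
```python
import cv2
a=cv2.imread("pics/top0.png"); b=cv2.imread("pics/side0.png")
cv2.imwrite("pics/t_pin.png",cv2.resize(a[205:275,335:435],None,fx=8,fy=8,interpolation=cv2.INTER_CUBIC))
cv2.imwrite("pics/t_chest.png",cv2.resize(a[145:260,190:325],None,fx=5,fy=5,interpolation=cv2.INTER_CUBIC))
cv2.imwrite("pics/s_pin.png",cv2.resize(b[290:360,290:390],None,fx=8,fy=8,interpolation=cv2.INTER_CUBIC))
cv2.imwrite("pics/s_chest.png",cv2.resize(b[165:280,215:365],None,fx=5,fy=5,interpolation=cv2.INTER_CUBIC))
```

```text
(no output)
```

View pics/t_pin.png

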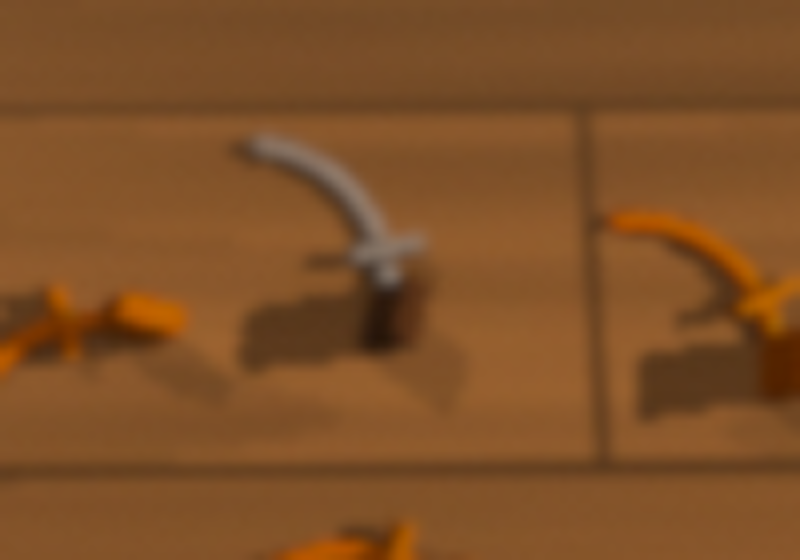

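View pics/t_chest.png

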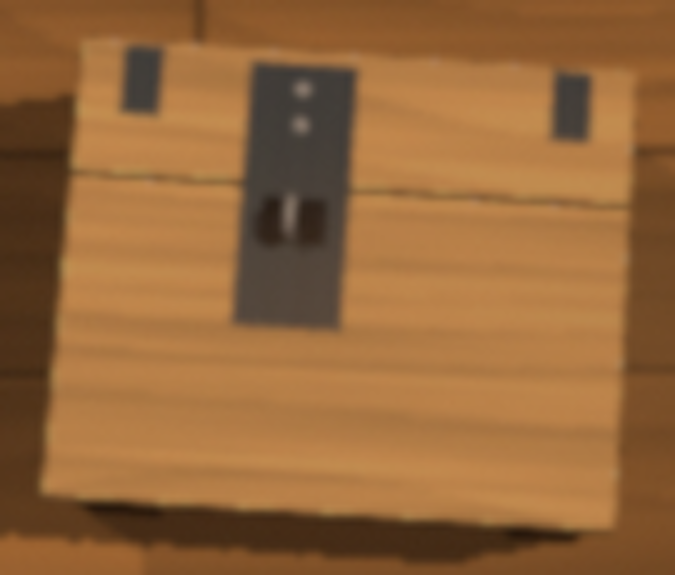

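View pics/s_pin.png

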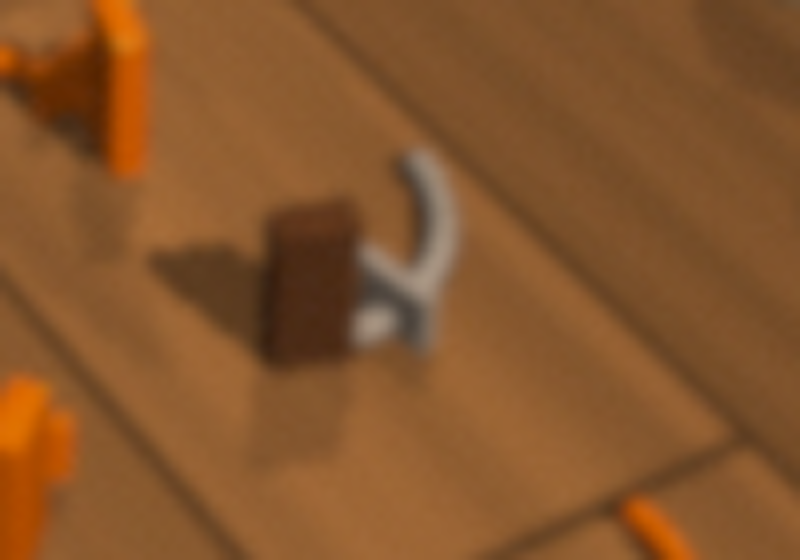

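View pics/s_chest.png

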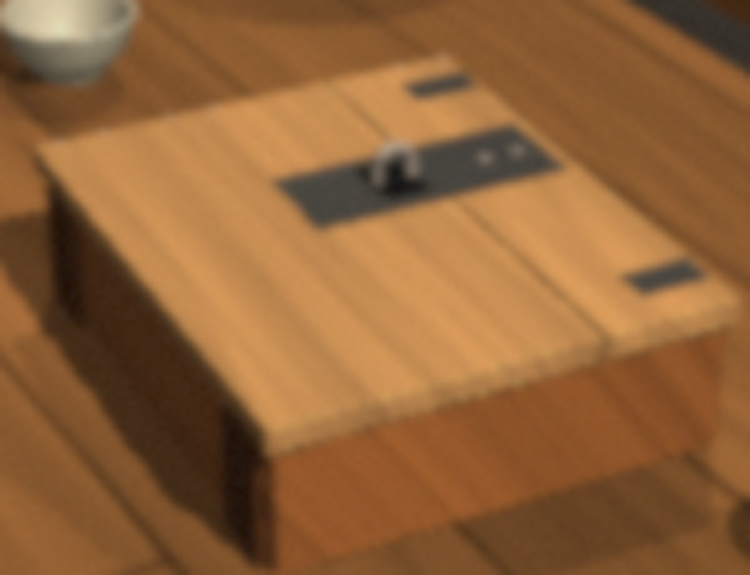

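```bash
cat > h.py <<'E'
import numpy as np,cv2,pickle
from scipy.spatial.transform import Rotation as R
def load(n): return pickle.load(open(f"pics/{n}.pkl","rb"))
def ray(f,uv):
    uv=np.atleast_2d(uv).astype(float)
    d=np.c_[(uv[:,0]-f["cx"])/f["fx"],(uv[:,1]-f["cy"])/f["fy"],np.ones(len(uv))]
    return d@R.from_rotvec(f["attitude"]).as_matrix().T
def onz(f,uv,z):
    d=ray(f,uv);p=f["position"]; t=(z-p[2])/d[:,2]
    return p+d*t[:,None]
def proj(f,P):
    c=(np.atleast_2d(P)-f["position"])@R.from_rotvec(f["attitude"]).as_matrix()
    return np.c_[c[:,0]/c[:,2]*f["fx"]+f["cx"],c[:,1]/c[:,2]*f["fy"]+f["cy"]]
def tri(f,a,g,b):
    A=[];B=[]
    for F,u in((f,a),(g,b)):
        d=ray(F,u)[0];d/=np.linalg.norm(d);M=np.eye(3)-np.outer(d,d);A.append(M);B.append(M@F["position"])
    x=np.linalg.lstsq(np.vstack(A),np.hstack(B),rcond=None)[0]
    res=np.linalg.norm(np.vstack(A)@x-np.hstack(B));return x,res
E
python3 - <<'E'
from h import *
t=load("top0");s=load("side0")
c=np.array([(83,38),(635,70),(613,527),(41,492)])/5-0.4+[190,145]   # TL TR BR BL
P=onz(t,c,.09); print(P.round(4))
print([np.linalg.norm(P[i]-P[(i+1)%4]).round(4) for i in range(4)], P.mean(0))
ex=(P[0]+P[1]-P[2]-P[3]);ey=(P[0]+P[3]-P[1]-P[2])
print(np.degrees([np.arctan2(ex[1],ex[0]),np.arctan2(-ey[0],ey[1])]))
c=np.array([(38,148),(447,58),(742,305),(265,447)])/5-0.4+[215,165]
P=onz(s,c,.09); print(P.round(4),P.mean(0)); print([np.linalg.norm(P[i]-P[(i+1)%4]).round(4) for i in range(4)])
# masks
for f,n in((t,"t"),(s,"s")):
    h=cv2.cvtColor(f["pixels"],cv2.COLOR_RGB2HSV)
    x0,y0,x1,y1=(355,210,395,260) if n=="t" else (320,300,355,345)
    sub=h[y0:y1,x0:x1]
    m=(sub[...,1]<90).astype(np.uint8)
    nn,l,st,ce=cv2.connectedComponentsWithStats(m)
    print(n,[(st[i].tolist(),(ce[i]+[x0,y0]).round(1)) for i in range(1,nn)])
    print('\n'.join(''.join('#' if v else '.' for v in row) for row in m))
E
```

```text
[[ 0.7125  0.2032  0.09  ]
 [ 0.6922 -0.1058  0.09  ]
 [ 0.4364 -0.0875  0.09  ]
 [ 0.4578  0.2212  0.09  ]]
[np.float64(0.3096), np.float64(0.2565), np.float64(0.3094), np.float64(0.2554)] [0.57475579 0.05779983 0.09      ]
[-4.07302219 -3.86457479]
[[ 0.4591  0.2139  0.09  ]
 [ 0.7134  0.1954  0.09  ]
 [ 0.6896 -0.1135  0.09  ]
 [ 0.4293 -0.1011  0.09  ]] [0.57286066 0.04867757 0.09      ]
[np.float64(0.255), np.float64(0.3099), np.float64(0.2606), np.float64(0.3165)]
t [([12, 13, 20, 18, 70], array([378.5, 231.4]))]
........................................
........................................
........................................
........................................
........................................
........................................
........................................
........................................
........................................
........................................
........................................
........................................
........................................
............#####.......................
.
[... 2444 characters left out ...]
######..........
................#########..........
...............#########...........
...............#########...........
..............##########...........
..............##########...........
..............##########...........
...............##....###...........
...................................
...................................
...................................
...................................
...................................
...................................
...................................
...................................
...................................
...................................
...................................
...................................
```

Run:
```python
from h import *
t=load("top0");s=load("side0")
print("tip top",onz(t,[(365.2,223.2)],.004),"side",onz(s,[(341.2,308.6)],.004))
# cheeses: masks
# block top: side view quad corners crop (268,205)...; print block regions
for f,n,b in((t,"t",(360,225,400,262)),(s,"s",(315,305,350,345))):
    h=cv2.cvtColor(f["pixels"],cv2.COLOR_RGB2HSV); x0,y0,x1,y1=b
    print(n);print('\n'.join(' '.join('%3d'%v for v in row) for row in h[y0:y1,x0:x1,2][8:32,2:30]))
# vertical corner of chest near front-left bottom etc.: side
```

```text
tip top [[ 0.52095718 -0.25335613  0.004     ]] side [[ 0.52580716 -0.25601682  0.004     ]]
t
141 141 141 142 142 142 142 143 142 142 142 142 142 142 140 127 104  91 105 133 145 144 143 143 144 144 144 142
139 139 142 144 144 145 144 145 144 144 144 143 144 144 143 136 117  95  97 119 137 143 145 145 145 145 145 145
136 136 140 142 143 144 144 143 143 143 143 142 141 141 140 135 120 107 111 121 132 139 141 138 139 141 142 145
137 137 138 139 140 141 140 140 139 139 137 131 125 124 123 120 112 117 126 128 131 133 130 123 125 129 135 142
138 138 139 139 138 139 138 139 138 136 130 114 103 100 100 100 100 107 111 107 113 120 120 116 117 121 128 137
140 139 138 139 139 139 139 138 137 135 127 115 108 108 108 111 109  98  83  82 103 123 123 115 112 115 121 128
138 139 137 139 138 137 138 137 137 136 133 131 130 130 129 130 124 104  79  75 100 122 120 103 100 107 114 122
138 138 137 138 137 137 137 137 136 136 134 134 133 133 134 131 122 103  80  72  80  91  87  82  89  99 109 121
139 139 139 139 139 137 135 135 135 133 128 122 122 120 120 118 107  91  77  65  57  57  61  73  85  93 107 1
[... 3672 characters left out ...]
 144 113  85  77  97 123 140
127 111 103  94  87  71  58  64  73  75  76  75  75  75  76  80  94 125 149 157 150 133 107  86  83 100 125 142
147 137 123 106  88  70  57  66  75  75  76  75  76  75  75  78  92 117 135 139 133 123 110  95  92 105 126 144
156 151 142 123 100  74  61  67  74  76  74  77  76  76  75  79  89 107 120 125 124 122 118 112 106 112 128 146
158 157 151 141 120  91  69  69  74  80  81  81  81  84  83  88  99 111 123 125 124 121 122 119 117 119 131 143
157 158 157 152 138 113  90  82  83  88  93  97  98 102 102 105 119 127 134 135 130 125 124 123 122 125 133 145
159 158 157 156 147 131 114 105 105 106 114 117 119 119 120 122 131 139 141 140 138 134 128 124 124 128 138 148
```

Run:
```python
from h import *
from scipy.optimize import least_squares
t=load("top0");s=load("side0")
for f,n,b,cut in((t,"t",(355,210,395,234),None),(s,"s",(338,300,355,325),None)):
    h=cv2.cvtColor(f["pixels"],cv2.COLOR_RGB2HSV).astype(int); x0,y0,x1,y1=b
    sub=h[y0:y1,x0:x1]; 
    # soft weights: low saturation
    w=np.clip(130-sub[...,1],0,60)/60.
    v,u=np.nonzero(w>0); P=onz(f,np.c_[u+x0,v+y0],.004)[:,:2]; W=w[v,u]
    F=lambda q:(np.hypot(P[:,0]-q[0],P[:,1]-q[1])-.05)*np.sqrt(W)
    q=least_squares(F,P.mean(0)-[.04,-.03],loss="soft_l1",f_scale=.002).x
    ang=np.arctan2(P[:,1]-q[1],P[:,0]-q[0])
    print(n,"C",q,"rms",np.sqrt((F(q)**2).mean()),"ang range",np.degrees([ang[W>.5].min(),ang[W>.5].max()]))
    F3=lambda q:(np.hypot(P[:,0]-q[0],P[:,1]-q[1])-q[2])*np.sqrt(W)
    print(least_squares(F3,[*q,.05]).x)
```

```text
t C [ 0.47226668 -0.25309481] rms 0.0019599033640554492 ang range [-68.13634876  -6.47090494]
[ 0.47197573 -0.25268506  0.0503879 ]
s C [ 0.47635877 -0.25062578] rms 0.002858449426915079 ang range [-69.74417862  -7.34466124]
[ 0.4914136  -0.2626114   0.03204538]
```

```bash
cat >> h.py <<'E'
def pinpts(bx,by,yaw):
    c,s_=np.cos(yaw),np.sin(yaw);M=np.array([[c,-s_,0],[s_,c,0],[0,0,1]])
    o=np.array([bx,by,0]); out={}
    for z in(0,.048):
        out["blk%d"%(z*1000)]=np.array([(sx*.012,sy*.0055,z) for sx,sy in((1,1),(1,-1),(-1,-1),(-1,1))])@M.T+o
    a=np.linspace(.25,1.83,15); out["arc"]=np.c_[.05*np.sin(a),.05*(1-np.cos(a)),0*a+.004]@M.T+o
    a=.56;sh=np.array([.05*np.sin(a),.05*(1-np.cos(a)),.0]);n=np.array([-np.sin(a),np.cos(a),0])
    out["sh"]=np.array([sh+n*k*.013+[0,0,z-.005] for k,z in((-1,0),(1,0),(1,.018),(-1,.018))])@M.T+o
    return out
def draw(img,f,pts,off,k):
    for n,P in pts.items():
        p=((proj(f,P)-off+.5)*k).astype(int)
        cv2.polylines(img,[p.reshape(-1,1,2)],n!="arc",(0,255,0) if n!="blk48" else (255,255,0),1)
    return img
def crop(f,b,k):
    x0,y0,x1,y1=b
    return cv2.resize(np.ascontiguousarray(f["pixels"][y0:y1,x0:x1,::-1]),None,fx=k,fy=k,interpolation=cv2.INTER_CUBIC)
E
cat > show.py <<'E'
from h import *
import sys
def both(args,tag,name="0",bt=(355,210,405,260),bs=(305,295,360,350),dz=0):
    t=load("top"+name);s=load("side"+name); k=7
    P=pinpts(*args)
    for q in P.values(): q[:,2]+=dz
    a=draw(crop(t,bt,k),t,P,bt[:2],k);b=draw(crop(s,bs,k),s,P,bs[:2],k)
    H=max(a.shape[0],b.shape[0]);a=cv2.copyMakeBorder(a,0,H-a.shape[0],0,0,0);b=cv2.copyMakeBorder(b,0,H-b.shape[0],0,0,0)
    cv2.imwrite(f"pics/{tag}.png",np.hstack([a,b]))
E
python3 -c "
from show import *
both((.4568,-.3007,np.radians(-18)),'ov1')"
```

```text
(no output)
```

View pics/ov1.png

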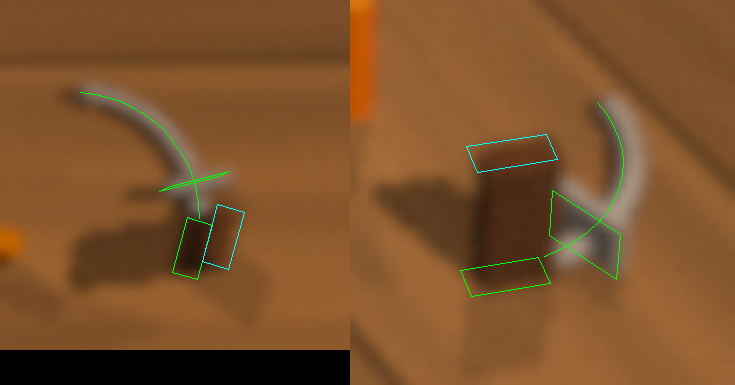

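```bash
cat > plan.py <<'E'
from h import *
def toolR(yaw_deg,):  # tool x yaw, y down
    c,s=np.cos(np.radians(yaw_deg)),np.sin(np.radians(yaw_deg))
    x=np.array([c,s,0]);y=np.array([0,0,-1.]);return np.c_[x,y,np.cross(x,y)]
def move(o,pos,yaw,p0=None,R0=None):
    p=o["tcp_pos"] if p0 is None else np.array(p0); M=R.from_rotvec(o["orientation"]).as_matrix() if R0 is None else R0
    d=M.T@(np.array(pos)-p)/.3
    w=R.from_matrix(M.T@toolR(yaw)).as_rotvec()/(np.pi/2)
    return d.round(4).tolist(),w.round(4).tolist()
E
python3 - <<'E'
from plan import *
from bench import r
o=r.get_obs()
print(move(o,(.46,.45,.42),72)); print(move(o,(.46,.45,.42),72,(0,0,0),toolR(72)))
T=toolR(72)
for a,b in (((.46,.45,.42),(.58,.18,.42)),((.58,.18,.42),(.58,-.1,.42)),((.58,-.1,.42),(.458,-.3015,.32))): print(move(o,b,72,a,T))
E
```

```text
([-0.3109, -0.0533, -0.9186], [0.0001, -0.0252, -0.001])
([1.9004, -1.4, -0.9948], [0.0, 0.0, 0.0])
([-0.7323, 0.0, -0.6585], [0.0, 0.0, 0.0])
([-0.8877, 0.0, -0.2884], [0.0, 0.0, 0.0])
([-0.7645, 0.3333, 0.1792], [0.0, 0.0, 0.0])
```

Request:
step_arm:
  xyz:
    - [-0.31, -0.05, -0.92]
    - [-0.31, -0.05, -0.92]
    - [-0.31, -0.05, -0.92]
    - [-0.31, -0.05, -0.92]
    - [-0.31, -0.05, -0.92]
    - [-0.31, -0.05, -0.92]
  rotation:
    - [0, -0.025, 0]
    - [0, -0.025, 0]
    - [0, -0.025, 0]
    - [0, -0.025, 0]
    - [0, -0.025, 0]
    - [0, -0.025, 0]
  grip: 0.2
  force: 60

```text
clock: 0.85
tcp_pos: [0.4642, 0.4463, 0.4189]
orientation: [-1.348, -0.968, 0.97]
contact_force: [-0.4, 0.2, -0.1]
grip_width: 0.0685
```

Request:
step_arm:
  xyz:
    - [-0.73, 0, -0.66]
    - [-0.73, 0, -0.66]
    - [-0.73, 0, -0.66]
    - [-0.73, 0, -0.66]
    - [-0.73, 0, -0.66]
  rotation:
    - [0, 0, 0]
    - [0, 0, 0]
    - [0, 0, 0]
    - [0, 0, 0]
    - [0, 0, 0]

```text
clock: 1.48
tcp_pos: [0.5829, 0.1743, 0.4197]
orientation: [-1.348, -0.968, 0.97]
contact_force: [1.0, 0.4, 0.2]
grip_width: 0.0681
```

Request:
step_arm:
  xyz:
    - [-0.89, 0, -0.29]
    - [-0.89, 0, -0.29]
    - [-0.89, 0, -0.29]
    - [-0.89, 0, -0.29]
    - [-0.89, 0, -0.29]
  rotation:
    - [0, 0, 0]
    - [0, 0, 0]
    - [0, 0, 0]
    - [0, 0, 0]
    - [0, 0, 0]

```text
clock: 2.1
tcp_pos: [0.5801, -0.1094, 0.4207]
orientation: [-1.35, -0.965, 0.969]
contact_force: [0.3, -0.2, -0.5]
grip_width: 0.0682
```

Run:
```python
from plan import *
from bench import r
o=r.get_obs();print(o["joints"].round(2),o["clock"],o["tcp_pos"])
print(move(o,(.458,-.3015,.30),72))
```

```text
[-0.16  0.33  0.3   1.76 -0.1   1.06  1.42] 2.1 [ 0.58013637 -0.1093767   0.42066487]
([-0.7353, 0.405, 0.1817], [0.001, -0.0071, -0.0026])
```

Request:
step_arm:
  xyz:
    - [-0.735, 0.405, 0.18]
    - [-0.735, 0.405, 0.18]
    - [-0.735, 0.405, 0.18]
    - [-0.735, 0.405, 0.18]
    - [-0.735, 0.405, 0.18]
    - [-0.735, 0.405, 0.18]
  rotation:
    - [0, -0.007, 0]
    - [0, -0.007, 0]
    - [0, -0.007, 0]
    - [0, -0.007, 0]
    - [0, -0.007, 0]
    - [0, -0.007, 0]

```text
clock: 2.85
tcp_pos: [0.4588, -0.301, 0.2996]
orientation: [-1.344, -0.973, 0.977]
contact_force: [0.7, 1.3, 0.8]
grip_width: 0.0681
```

```bash
cat > snap.py <<'E'
from bench import r
import pickle,cv2,sys
def snap(tag,views=("side","top")):
    for n in views:
        f=r.grab_frame(n); pickle.dump(f,open(f"pics/{n}{tag}.pkl","wb"))
        cv2.imwrite(f"pics/{n}{tag}.png",f["pixels"][:,:,::-1])
E
python3 - <<'E'
from plan import *
from snap import *
snap("1")
o=r.get_obs();print(o["joints"].round(2),o["clock"],o["tcp_pos"])
print(move(o,(.458,-.3015,.183),72))
from h import *
t=load("top1");s=load("side1")
k=6
a=crop(t,(345,195,410,265),k);b=crop(s,(295,240,360,350),k)
H=max(a.shape[0],b.shape[0])
f=lambda i:cv2.copyMakeBorder(i,0,H-i.shape[0],0,0,0)
cv2.imwrite("pics/c1.png",cv2.resize(np.hstack([f(a),f(b)]),None,fx=.85,fy=.85))
E
```

```text
[ 0.2   0.41  0.33  1.97 -0.18  0.78  1.89] 2.95 [ 0.46012308 -0.29993981  0.30043345]
([-0.0059, 0.3915, 0.0062], [0.0017, 0.0018, -0.002])
```

View pics/c1.png

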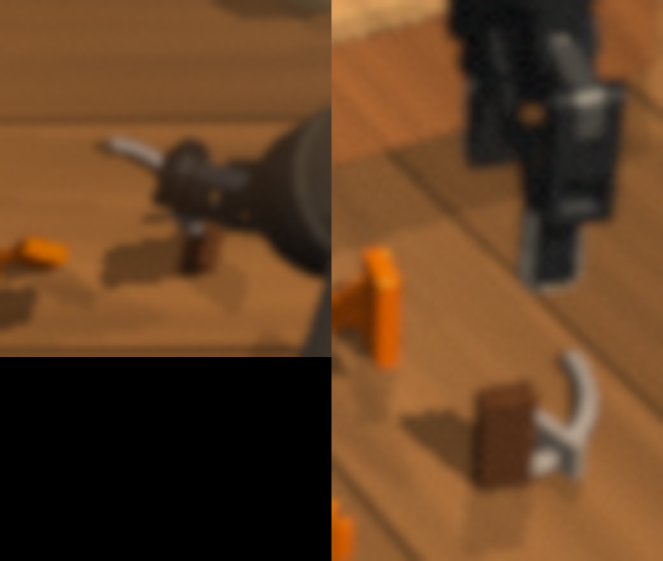

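Run:
```python
from plan import *
from bench import r
o=r.get_obs();s=load("side1");t=load("top1")
M=R.from_rotvec(o["orientation"]).as_matrix();p=o["tcp_pos"]
k=7;b=(295,240,360,320)
im=crop(s,b,k)
# finger pad faces, width 22 (tool z +-11), tip at .163
for sg in(1,-1):
    q=np.array([p+M@np.array([sg*.034,y,z]) for y,z in((.143,-.011),(.163,-.011),(.163,.011),(.143,.011))])
    cv2.polylines(im,[((proj(s,q)-b[:2]+.5)*k).astype(int).reshape(-1,1,2)],True,(0,255,0) if sg>0 else (0,0,255),1)
cv2.imwrite("pics/c2.png",im)
```

```text
(no output)
```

View pics/c2.png

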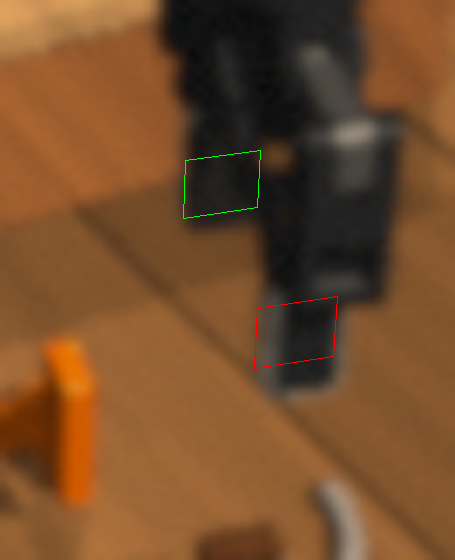

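Run:
```python
from plan import *
from bench import r
o=r.get_obs();print(move(o,(.457,-.301,.183),72))
```

```text
([-0.0053, 0.3914, 0.0099], [0.0017, 0.0018, -0.002])
```

Request:
step_arm:
  xyz:
    - [-0.005, 0.15, 0.01]
    - [-0.005, 0.3, 0.01]
    - [-0.005, 0.35, 0.01]
    - [-0.005, 0.39, 0.01]
    - [-0.005, 0.39, 0.01]
    - [-0.005, 0.39, 0.01]
  rotation:
    - [0.002, 0.002, -0.002]
    - [0.002, 0.002, -0.002]
    - [0.002, 0.002, -0.002]
    - [0.002, 0.002, -0.002]
    - [0.002, 0.002, -0.002]
    - [0.002, 0.002, -0.002]

```text
clock: 3.7
tcp_pos: [0.4576, -0.3012, 0.1846]
orientation: [-1.343, -0.975, 0.974]
contact_force: [0.2, -0.3, -0.1]
grip_width: 0.0685
```

Run:
```python
from plan import *
from snap import *
snap("2",("side",))
s=load("side2");cv2.imwrite("pics/c3.png",crop(s,(295,240,380,350),5))
o=r.get_obs();print(o["tcp_pos"],o["contact_force"],move(o,(.457,-.301,.183),72))
```

```text
[ 0.45749841 -0.30121913  0.18458741] [0.57770448 0.22268536 0.77065995] ([0.0002, 0.0053, 0.0018], [0.001, -0.0003, -0.0002])
```

View pics/c3.png

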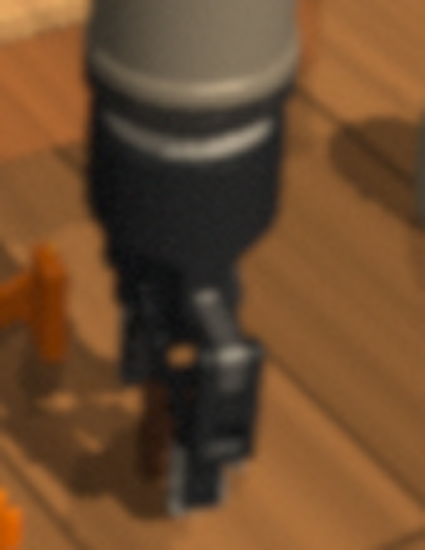

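Request:
step_arm:
  xyz:
    - [0, 0, 0]
    - [0, 0, 0]
    - [0, 0, 0]
    - [0, 0, 0]
    - [0, 0, 0]
    - [0, 0, 0]
  rotation:
    - [0, 0, 0]
    - [0, 0, 0]
    - [0, 0, 0]
    - [0, 0, 0]
    - [0, 0, 0]
    - [0, 0, 0]
  grip: 1
  force: 60

```text
clock: 4.5
tcp_pos: [0.4576, -0.3012, 0.1848]
orientation: [-1.343, -0.975, 0.974]
contact_force: [-1.2, 0.4, 5.1]
grip_width: 0.0098
```

Request:
step_arm:
  xyz:
    - [0, -0.1, 0]
    - [0, -0.25, 0]
    - [0, -0.4, 0]
    - [0, -0.5, 0]
    - [0, -0.5, 0]
    - [0, -0.5, 0]
  rotation:
    - [0, 0, 0]
    - [0, 0, 0]
    - [0, 0, 0]
    - [0, 0, 0]
    - [0, 0, 0]
    - [0, 0, 0]

```text
clock: 5.25
tcp_pos: [0.4568, -0.3006, 0.3335]
orientation: [-1.341, -0.975, 0.975]
contact_force: [0.0, 0.1, -1.5]
grip_width: 0.0102
```

Run:
```python
from plan import *
from snap import *
snap("3")
s=load("side3");t=load("top3")
o=r.get_obs();p=o["tcp_pos"];print(p,o["contact_force"],o["moment"],o["grip_width"])
M=R.from_rotvec(o["orientation"]).as_matrix();yaw=np.degrees(np.arctan2(M[1,0],M[0,0]));print("yaw",yaw)
P=pinpts(p[0],p[1],np.radians(yaw-90))
dz=p[2]-.1848
for q in P.values(): q[:,2]+=dz
k=7
out=[]
for f,n,b in((t,"t",(345,185,400,260)),(s,"s",(310,225,365,300))):
    im=draw(crop(f,b,k),f,P,b[:2],k);out.append(im)
cv2.imwrite("pics/c4.png",np.hstack(out))
```

```text
[ 0.45679237 -0.30066253  0.33308871] [ 0.21482777  0.06055902 -2.00042608] [ 0.01597225  0.01680516 -0.00955464] 0.010400068599717881
yaw 71.98296501827215
```

View pics/c4.png

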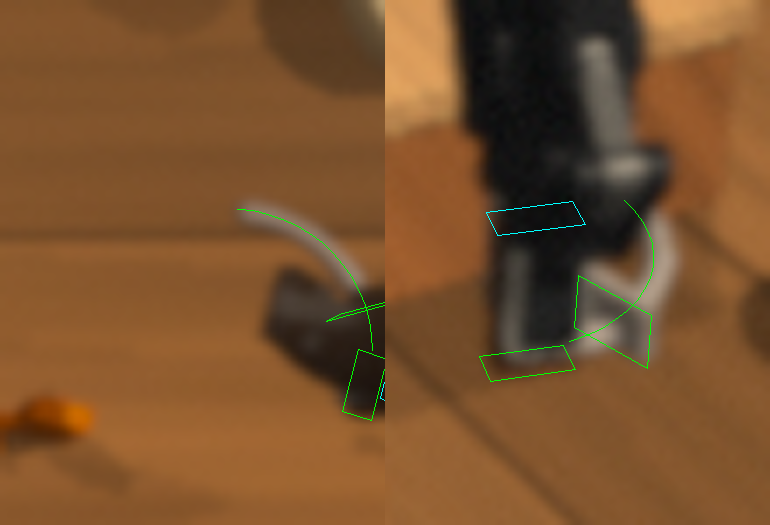

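```bash
cat > arcfit.py <<'E'
from h import *
from scipy.optimize import least_squares
def arcfit(f,b,z,c0,smax=110,rng=60):
    h=cv2.cvtColor(f["pixels"],cv2.COLOR_RGB2HSV).astype(int); x0,y0,x1,y1=b
    sub=h[y0:y1,x0:x1]
    w=np.clip(smax+20-sub[...,1],0,40)/40.*(sub[...,2]>85)
    m=(w>0.3).astype(np.uint8)
    print('\n'.join(''.join('#' if v>.5 else('+' if v>0 else '.') for v in row) for row in w))
    v,u=np.nonzero(w>0); P=onz(f,np.c_[u+x0,v+y0],z)[:,:2]; W=w[v,u]
    F=lambda q:(np.hypot(P[:,0]-q[0],P[:,1]-q[1])-.05)*np.sqrt(W)
    q=least_squares(F,c0,loss="soft_l1",f_scale=.002).x
    a=np.degrees(np.arctan2(P[:,1]-q[1],P[:,0]-q[0]))
    print("C",q,"rms",np.sqrt((F(q)**2).mean()),"ang",a[W>.5].min(),a[W>.5].max(),len(a))
    return q
E
python3 - <<'E'
from arcfit import *
t=load("top3")
psi=np.radians(-18);B=np.array([.4568,-.3007])
print("pred C",B+.05*np.array([-np.sin(psi),np.cos(psi)]))
arcfit(t,(376,210,397,226),.152,B+.05*np.array([-np.sin(psi),np.cos(psi)]))
E
```

```text
pred C [ 0.47225085 -0.25314717]
.....................
.....................
.....................
.....................
...+####+............
...#######+..........
...+########++.......
.....++#######+......
.........+######.....
...........+#####....
.............####+...
..............+###+..
...............+###+.
................####+
.................####
.................+###
C [ 0.47121811 -0.25371508] rms 0.0021742061509103937 ang -63.68972146370023 -4.051789028011033 76
```

Run:
```python
from h import *
t=load("top3"); s=load("side3")
g=cv2.cvtColor(t["pixels"],cv2.COLOR_RGB2GRAY).astype(float)
hsv=cv2.cvtColor(t["pixels"],cv2.COLOR_RGB2HSV)
print('\n'.join(' '.join('%3d'%v for v in row) for row in g[178:200,236:262].astype(int)))
yaw=np.radians(-4.0);C=np.array([.5748,.0578]);Rz=np.array([[np.cos(yaw),-np.sin(yaw)],[np.sin(yaw),np.cos(yaw)]])
S=C+Rz@[.03,.03];print("staple_mid",S, proj(t,[*S,.09]))
for dy in(-.013,0,.013):
    S=C+Rz@[.03,.03+dy]; print(dy,proj(t,[[*S,.09],[*S,.112]]).round(1).tolist(),proj(s,[[*S,.09],[*S,.112]]).round(1).tolist())
print(onz(t,[(247.4,187.6)],.112))
cv2.imwrite("pics/c5.png",np.hstack([crop(t,(225,170,275,220),8),crop(s,(265,175,325,225),8)[:, :400]]))
# subpixel chest edges: wood bright vs dark
```

```text
149 144 121  88  72  70  69  70  69  69  69  69  69  70  69  69  69  69  69  70  70  69  70  86 120 143
149 142 118  85  71  70  70  70  70  69  70  70  70  70  70  70  70  69  70  70  70  70  71  89 122 144
135 129 108  80  70  70  70  71  69  69  69  70  71  71  70  69  69  71  71  70  70  70  72  91 124 145
116 106  90  75  71  71  71  70  70  71  70  70  72  71  70  70  70  71  71  72  71  71  73  91 124 146
138 122  98  78  72  70  70  69  69  69  71  72  73  72  71  70  71  72  72  72  71  70  72  87 116 136
151 137 109  82  72  71  68  65  65  65  70  80  83  77  71  69  70  70  71  71  71  71  73  84 108 122
150 137 110  82  72  70  62  54  52  53  69  94 101  84  66  61  63  63  65  68  71  71  76  97 125 143
142 130 103  80  72  69  57  44  40  44  69 104 111  85  55  45  47  49  52  62  70  72  79 103 133 150
139 125  97  79  72  66  53  40  36  43  74 112 114  80  48  41  40  42  48  61  70  72  80 107 135 146
141 124  95  76  68  59  45  39  37  46  78 115 113  75  45  40  40  43  47  61  71  73  81 107 133 143
142 123  93  74  64  52  45  39  40  48  78 113 109  71  43 
[... 802 characters left out ...]
6  75  74  76  77  77  75  75  75  76  77  77  78  78  80  96 122 139 143
130 107  84  77  76  76  76  76  77  76  77  77  77  77  76  76  77  78  78  78  77  81  99 123 137 141
132 107  83  77  77  76  76  76  76  76  77  77  76  77  76  77  78  78  78  78  78  83 101 125 139 142
133 104  82  78  77  77  77  77  77  77  77  77  77  76  76  77  78  78  78  79  79  84 106 131 145 147
staple_mid [0.60681962 0.08563423] [[248.16290737 188.80289794]]
-0.013 [[252.9, 189.1], [252.5, 187.3]] [[294.5, 202.5], [294.6, 195.2]]
0 [[248.2, 188.8], [247.7, 187.0]] [[292.3, 200.4], [292.4, 193.1]]
0.013 [[243.5, 188.5], [243.0, 186.7]] [[290.1, 198.3], [290.1, 191.1]]
[[0.60511026 0.08656065 0.112     ]]
```

View pics/c5.png

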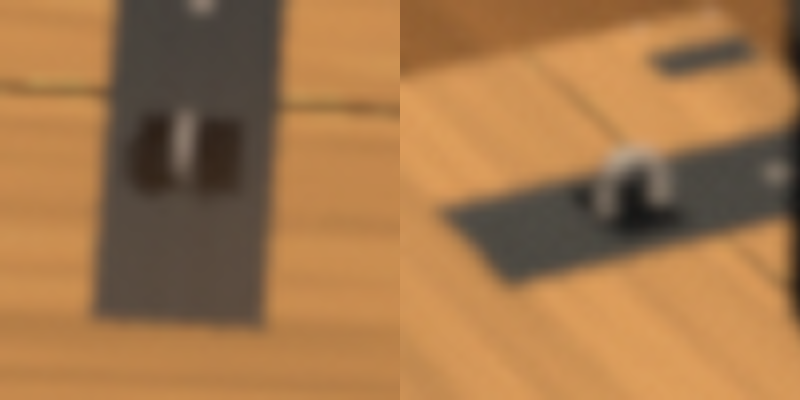

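Run:
```python
from h import *
t=load("top0")
g=cv2.cvtColor(t["pixels"],cv2.COLOR_RGB2GRAY).astype(float)
g=cv2.GaussianBlur(g,(0,0),1)
def edge(p0,p1,n=30,half=4):
    p0=np.array(p0,float);p1=np.array(p1,float);d=(p1-p0)/np.linalg.norm(p1-p0);nn=np.array([-d[1],d[0]])
    pts=[]
    ss=np.arange(-half,half+.01,.1)
    for k in np.linspace(.08,.92,n):
        c=p0+(p1-p0)*k; q=c+ss[:,None]*nn
        v=cv2.remap(g.astype(np.float32),q[:,0].astype(np.float32)[None],q[:,1].astype(np.float32)[None],cv2.INTER_CUBIC)[0]
        gr=np.abs(np.gradient(v)); i=gr.argmax(); pts.append(c+nn*ss[i])
    pts=np.array(pts)
    for _ in range(3):
        vx,vy,x,y=cv2.fitLine(pts.astype(np.float32),cv2.DIST_HUBER,0,.01,.01).ravel()
        e=(pts-[x,y])@[-vy,vx]; 
        if (abs(e)<.8).sum()>8: pts=pts[abs(e)<.8]
    print(len(pts),np.std(e).round(2)); return np.array([vx,vy]),np.array([x,y])
c=np.array([(83,38),(635,70),(613,527),(41,492)])/5-0.4+[190,145]
L=[edge(c[i],c[(i+1)%4]) for i in range(4)]
def X(a,b):
    s=np.linalg.solve(np.c_[a[0],-b[0]],b[1]-a[1]);return a[1]+a[0]*s[0]
k=np.array([X(L[3],L[0]),X(L[0],L[1]),X(L[1],L[2]),X(L[2],L[3])]);print(k.round(2),c.round(2))
P=onz(t,k,.09)[:,:2];print(P.round(4));print([np.linalg.norm(P[i]-P[(i+1)%4]).round(4) for i in range(4)],P.mean(0))
ex=(P[0]+P[1]-P[2]-P[3]);ey=(P[0]+P[3]-P[1]-P[2])
print(np.degrees([np.arctan2(ex[1],ex[0]),np.arctan2(-ey[0],ey[1])]))
```

```text
13 0.35
30 0.29
30 0.32
30 0.3
[[206.15 153.28]
 [316.61 158.39]
 [312.44 251.03]
 [197.56 243.97]] [[206.2 152.2]
 [316.6 158.6]
 [312.2 250. ]
 [197.8 243. ]]
[[ 0.7094  0.2033]
 [ 0.6929 -0.1058]
 [ 0.4336 -0.088 ]
 [ 0.4552  0.2218]]
[np.float64(0.3095), np.float64(0.2599), np.float64(0.3106), np.float64(0.2549)] [0.57277005 0.0578146 ]
[-4.04843934 -3.52309332]
```

```bash
cat > ins.py <<'E'
from plan import *
P=np.array([.6075,.087]);cy=-3.8
def pose(ar,P=P,cy=cy):
    y=np.radians(cy);C=P-.05*np.array([np.cos(y),np.sin(y)])
    psi=np.radians(90+cy)-ar
    return C+.05*np.array([np.sin(psi),-np.cos(psi)]),np.degrees(psi)+90
E
python3 - <<'E'
from ins import *
from bench import r
o=r.get_obs(); b,yaw=pose(2.1);print(b,yaw)
m1=(.49,-.12,.345)
print(move(o,m1,64),move(o,(*b,.345),yaw,m1,toolR(64)))
E
```

```text
[0.5295627  0.04892102] 55.87886302252712
([0.6069, -0.0395, 0.0811], [-0.0008, 0.0887, 0.0]) ([0.5639, 0.0, 0.1283], [0.0, 0.0902, 0.0])
```

Request:
step_arm:
  xyz:
    - [0.15, -0.04, 0.02]
    - [0.3, -0.04, 0.04]
    - [0.45, -0.04, 0.06]
    - [0.607, -0.04, 0.081]
    - [0.607, -0.04, 0.081]
  rotation:
    - [0, 0.03, 0]
    - [0, 0.06, 0]
    - [0, 0.089, 0]
    - [0, 0.089, 0]
    - [0, 0.089, 0]

```text
clock: 5.98
tcp_pos: [0.4906, -0.1157, 0.3438]
orientation: [-1.384, -0.872, 0.875]
contact_force: [-0.2, -0.6, -1.8]
grip_width: 0.0104
```

Run:
```python
from ins import *
from bench import r
o=r.get_obs(); b,yaw=pose(2.1)
print(move(o,(*b,.345),yaw))
```

```text
([0.551, -0.0033, 0.1201], [-0.0026, 0.0946, 0.0001])
```

Request:
step_arm:
  xyz:
    - [0.15, 0, 0.03]
    - [0.3, 0, 0.06]
    - [0.45, 0, 0.1]
    - [0.551, 0, 0.12]
    - [0.551, 0, 0.12]
    - [0.551, 0, 0.12]
    - [0.551, 0, 0.12]
  rotation:
    - [-0.002, 0.03, 0]
    - [-0.002, 0.06, 0]
    - [-0.002, 0.095, 0]
    - [-0.002, 0.095, 0]
    - [-0.002, 0.095, 0]
    - [-0.002, 0.095, 0]
    - [-0.002, 0.095, 0]

```text
clock: 6.85
tcp_pos: [0.5293, 0.0472, 0.3437]
orientation: [-1.434, -0.757, 0.759]
contact_force: [-0.2, -0.0, -1.9]
grip_width: 0.0105
```

Run:
```python
from ins import *
from bench import r
o=r.get_obs(); b,yaw=pose(2.1)
print(o["contact_force"],move(o,(*b,.279),yaw))
```

```text
[-0.17052602 -0.01036253 -1.92105553] ([0.0055, 0.2155, 0.0024], [-0.0008, -0.0021, -0.0007])
```

Request:
step_arm:
  xyz:
    - [0.005, 0.06, 0.002]
    - [0.005, 0.12, 0.002]
    - [0.005, 0.17, 0.002]
    - [0.005, 0.205, 0.002]
    - [0.005, 0.205, 0.002]
    - [0.005, 0.205, 0.002]
  rotation:
    - [-0.001, -0.002, 0]
    - [-0.001, -0.002, 0]
    - [-0.001, -0.002, 0]
    - [-0.001, -0.002, 0]
    - [-0.001, -0.002, 0]
    - [-0.001, -0.002, 0]

```text
clock: 7.6
tcp_pos: [0.5299, 0.0487, 0.2826]
orientation: [-1.435, -0.76, 0.76]
contact_force: [0.2, 0.1, -2.1]
grip_width: 0.0103
```

```bash
cat > look.py <<'E'
from ins import *
from snap import *
import sys
def look(tag,bt=(225,165,300,225),bs=(265,165,340,225),k=6):
    snap(tag)
    o=r.get_obs();p=o["tcp_pos"];M=R.from_rotvec(o["orientation"]).as_matrix();yaw=np.degrees(np.arctan2(M[1,0],M[0,0]))
    print(p.round(4),yaw.round(2),o["contact_force"].round(1),"tilt",M[2,0].round(4),M[2,2].round(4))
    t=load("top"+tag);s=load("side"+tag);Q=pinpts(p[0],p[1],np.radians(yaw-90))
    for q in Q.values(): q[:,2]+=p[2]-.1848
    a=crop(t,bt,k);b=crop(s,bs,k)
    a2=draw(a.copy(),t,Q,bt[:2],k);b2=draw(b.copy(),s,Q,bs[:2],k)
    im=np.vstack([np.hstack([a,b]),np.hstack([a2,b2])])
    cv2.imwrite(f"pics/L{tag}.png",cv2.resize(im,None,fx=.83,fy=.83))
E
python3 -c "
from look import *
look('4')"
```

```text
[0.5299 0.0488 0.2827] 55.88 [ 0.1 -0.4 -1.6] tilt -0.0002 -0.0011
```

View pics/L4.png

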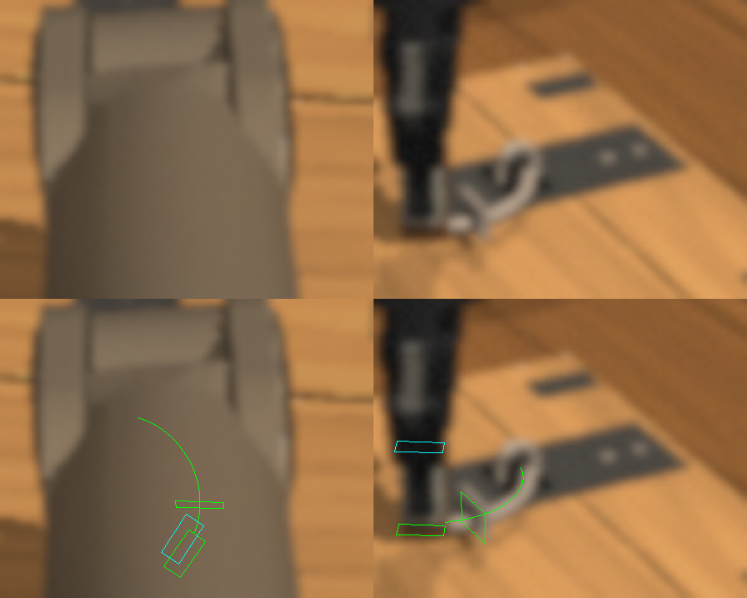

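Run:
```python
from h import *
s=load("side4");cv2.imwrite("pics/z4.png",np.hstack([crop(s,(275,185,305,212),13),crop(load("side3"),(275,185,305,212),13)]))
```

```text
(no output)
```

View pics/z4.png

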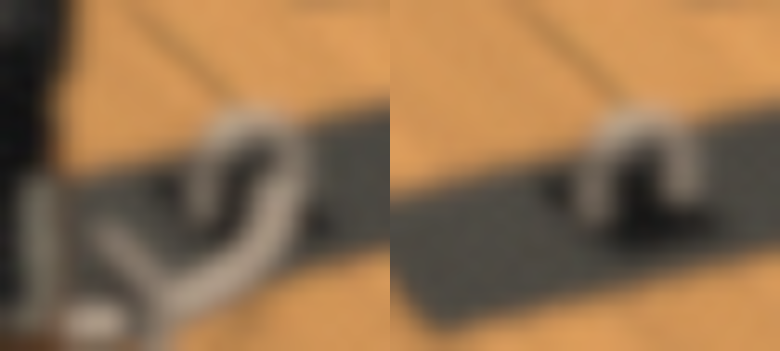

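```bash
cat > rows.py <<'E'
from ins import *
from bench import r
def rows(ars,z,P=P,dx=0,cy=cy):
    o=r.get_obs()
    X=[];W=[]
    for a in ars:
        b,yaw=pose(a,P,cy); x,w=move(o,(*b,z),yaw); X.append(np.round(x,3).tolist());W.append(np.round(w,3).tolist())
    print(X);print(W)
E
python3 -c "
from rows import *
rows([2.1,2.1,2.04,1.98,1.92,1.92],.2775)"
```

```text
[[-0.0, 0.018, 0.001], [-0.0, 0.018, 0.001], [0.0, 0.018, -0.009], [0.001, 0.018, -0.019], [0.002, 0.018, -0.029], [0.002, 0.018, -0.029]]
[[0.001, -0.0, -0.0], [0.001, -0.0, -0.0], [0.001, -0.038, -0.0], [0.001, -0.076, -0.0], [0.001, -0.115, -0.0], [0.001, -0.115, -0.0]]
```

Request:
step_arm:
  xyz:
    - [0, 0.018, 0.001]
    - [0, 0.018, 0.001]
    - [0, 0.018, -0.009]
    - [0.001, 0.018, -0.019]
    - [0.002, 0.018, -0.029]
    - [0.002, 0.018, -0.029]
  rotation:
    - [0.001, 0, 0]
    - [0.001, 0, 0]
    - [0.001, -0.038, 0]
    - [0.001, -0.076, 0]
    - [0.001, -0.115, 0]
    - [0.001, -0.115, 0]

```text
clock: 8.45
tcp_pos: [0.5376, 0.0442, 0.2774]
orientation: [-1.377, -0.897, 0.898]
contact_force: [-0.8, 0.3, -2.2]
grip_width: 0.0103
```

```bash
python3 -c "
from look import *
look('5')
cv2.imwrite('pics/z5.png',crop(load('side5'),(275,185,310,215),16))
from rows import *
rows([1.87,1.82,1.77,1.72,1.67,1.67],.2775)"
```

```text
[0.5373 0.0444 0.2773] 66.15 [ 0.2 -0.5 -1.8] tilt -0.0003 0.0007
[[0.001, -0.001, -0.008], [0.002, -0.001, -0.017], [0.003, -0.001, -0.025], [0.004, -0.001, -0.033], [0.006, -0.001, -0.041], [0.006, -0.001, -0.041]]
[[-0.0, -0.032, -0.0], [-0.0, -0.064, -0.0], [-0.0, -0.096, -0.0], [-0.0, -0.128, -0.0], [-0.0, -0.16, -0.0], [-0.0, -0.16, -0.0]]
```

View pics/z5.png

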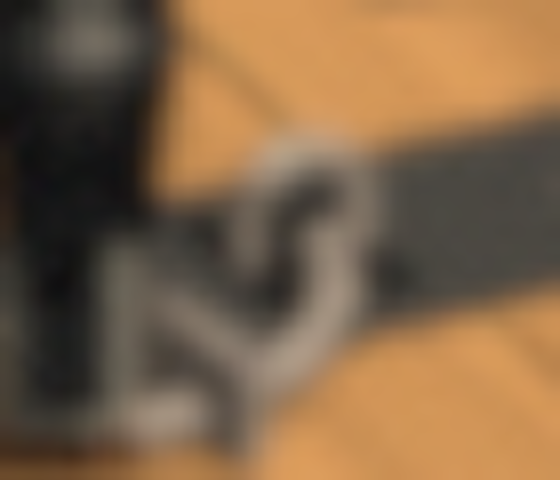

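Request:
step_arm:
  xyz:
    - [0.001, 0, -0.008]
    - [0.002, 0, -0.017]
    - [0.003, 0, -0.025]
    - [0.004, 0, -0.033]
    - [0.006, 0, -0.041]
    - [0.006, 0, -0.041]
  rotation:
    - [0, -0.032, 0]
    - [0, -0.064, 0]
    - [0, -0.096, 0]
    - [0, -0.128, 0]
    - [0, -0.16, 0]
    - [0, -0.16, 0]

```text
clock: 9.3
tcp_pos: [0.5493, 0.041, 0.2773]
orientation: [-1.283, -1.085, 1.086]
contact_force: [0.2, -0.6, -2.1]
grip_width: 0.0105
```

```bash
python3 -c "
from look import *
look('6')
cv2.imwrite('pics/z6.png',crop(load('side6'),(275,185,310,215),16))
print(r.get_obs()['moment'])
from rows import *
rows([1.62,1.57,1.52,1.47,1.42,1.42],.2775)"
```

```text
[0.5491 0.0411 0.2772] 80.47 [ 1.2  0.3 -1. ] tilt -0.0001 0.0011
[-0.03844368  0.08363725 -0.02993266]
[[-0.0, -0.001, -0.009], [0.001, -0.001, -0.018], [0.002, -0.001, -0.026], [0.003, -0.001, -0.034], [0.005, -0.001, -0.042], [0.005, -0.001, -0.042]]
[[-0.001, -0.032, -0.0], [-0.001, -0.064, -0.0], [-0.001, -0.096, -0.0], [-0.001, -0.128, -0.0], [-0.001, -0.16, 0.0], [-0.001, -0.16, 0.0]]
```

View pics/z6.png

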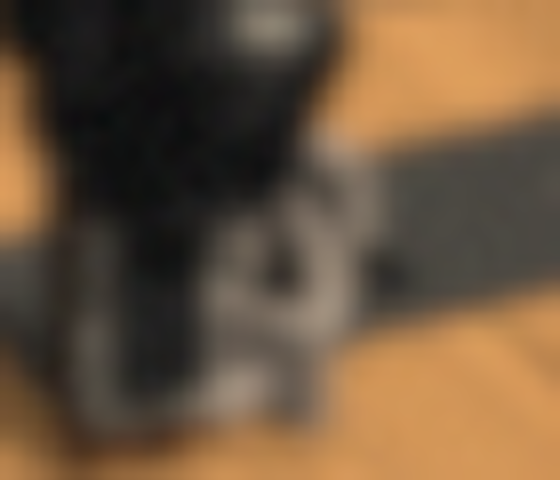

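Request:
step_arm:
  xyz:
    - [0, 0, -0.009]
    - [0.001, 0, -0.018]
    - [0.002, 0, -0.026]
    - [0.003, 0, -0.034]
    - [0.005, 0, -0.042]
    - [0.005, 0, -0.042]
  rotation:
    - [0, -0.032, 0]
    - [0, -0.064, 0]
    - [0, -0.096, 0]
    - [0, -0.128, 0]
    - [0, -0.16, 0]
    - [0, -0.16, 0]

```text
clock: 10.15
tcp_pos: [0.5618, 0.0405, 0.2772]
orientation: [-1.168, -1.27, 1.271]
contact_force: [-1.1, 0.8, -2.8]
grip_width: 0.0103
```

```bash
python3 -c "
from rows import *
print(r.get_obs()['moment'],r.get_obs()['contact_force'])
rows([1.37,1.32,1.27,1.22,1.17,1.17],.2775)"
```

```text
[ 0.01360443  0.02591039 -0.03438722] [-1.12820226  0.78058358 -2.83422877]
[[0.0, -0.001, -0.008], [0.001, -0.001, -0.017], [0.002, -0.001, -0.025], [0.003, -0.001, -0.033], [0.005, -0.001, -0.041], [0.005, -0.001, -0.041]]
[[-0.001, -0.032, 0.0], [-0.001, -0.064, 0.0], [-0.001, -0.096, 0.0], [-0.001, -0.128, 0.0], [-0.001, -0.16, 0.0], [-0.001, -0.16, 0.0]]
```

Request:
step_arm:
  xyz:
    - [0, 0, -0.008]
    - [0.001, 0, -0.017]
    - [0.002, 0, -0.025]
    - [0.003, 0, -0.033]
    - [0.005, 0, -0.041]
    - [0.005, 0, -0.041]
  rotation:
    - [0, -0.032, 0]
    - [0, -0.064, 0]
    - [0, -0.096, 0]
    - [0, -0.128, 0]
    - [0, -0.16, 0]
    - [0, -0.16, 0]

```text
clock: 10.9
tcp_pos: [0.5738, 0.0431, 0.2771]
orientation: [-1.032, -1.45, 1.451]
contact_force: [0.7, 0.2, -1.7]
grip_width: 0.0105
```

```bash
python3 -c "
from look import *
print(r.get_obs()['moment'],r.get_obs()['contact_force'])
look('7')
print(r.get_obs()['moment'],r.get_obs()['contact_force'])
cv2.imwrite('pics/z7.png',np.hstack([crop(load('side7'),(275,180,310,215),11),crop(load('top7'),(230,165,265,200),11)]))
from rows import *
rows([1.12,1.07,1.02,.97,.92,.92],.2775)"
```

```text
[-0.0900336   0.03301094  0.00242299] [ 0.65895423  0.16992149 -1.74137246]
[0.5737 0.043  0.2771] 109.09 [ 0.5  0.1 -1.3] tilt 0.0005 0.0013
[-0.00901345 -0.02033524 -0.00012415] [ 0.45939534  0.10619932 -1.31114575]
[[0.0, -0.001, -0.009], [0.001, -0.001, -0.018], [0.002, -0.001, -0.026], [0.003, -0.001, -0.034], [0.005, -0.001, -0.042], [0.005, -0.001, -0.042]]
[[-0.001, -0.033, 0.0], [-0.001, -0.064, 0.0], [-0.001, -0.096, 0.0], [-0.001, -0.128, 0.0], [-0.001, -0.16, 0.0], [-0.001, -0.16, 0.0]]
```

View pics/z7.png

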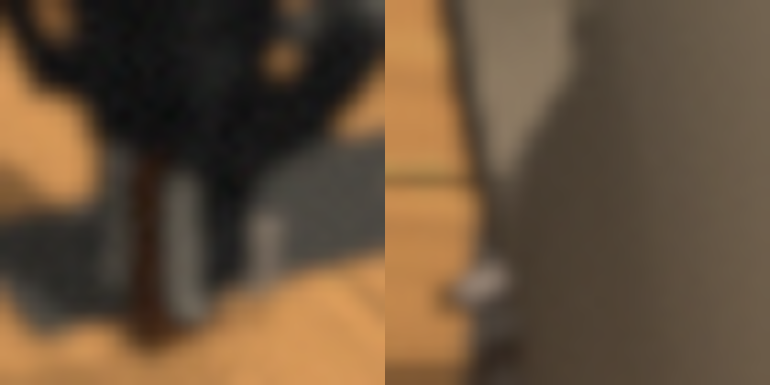

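Request:
step_arm:
  xyz:
    - [0, 0, -0.009]
    - [0.001, 0, -0.018]
    - [0.002, 0, -0.026]
    - [0.003, 0, -0.034]
    - [0.005, 0, -0.042]
    - [0.005, 0, -0.042]
  rotation:
    - [0, -0.032, 0]
    - [0, -0.064, 0]
    - [0, -0.096, 0]
    - [0, -0.128, 0]
    - [0, -0.16, 0]
    - [0, -0.16, 0]

```text
clock: 11.75
tcp_pos: [0.5851, 0.0486, 0.2771]
orientation: [-0.873, -1.623, 1.625]
contact_force: [-0.8, 0.1, -2.0]
grip_width: 0.0102
```

```bash
python3 -c "
from rows import *
print(r.get_obs()['moment'],r.get_obs()['contact_force'])
rows([.88,.84,.80,.78,.78,.78],.2775)"
```

```text
[-0.06410882  0.05607083  0.02120227] [-0.76780481  0.14459153 -2.03299719]
[[-0.0, -0.002, -0.007], [0.0, -0.002, -0.014], [0.001, -0.002, -0.02], [0.001, -0.002, -0.024], [0.001, -0.002, -0.024], [0.001, -0.002, -0.024]]
[[-0.001, -0.026, 0.0], [-0.001, -0.052, 0.001], [-0.001, -0.077, 0.001], [-0.001, -0.09, 0.001], [-0.001, -0.09, 0.001], [-0.001, -0.09, 0.001]]
```

Request:
step_arm:
  xyz:
    - [0, 0, -0.007]
    - [0, 0, -0.014]
    - [0.001, 0, -0.02]
    - [0.001, 0, -0.024]
    - [0.001, 0, -0.024]
    - [0.001, 0, -0.024]
  rotation:
    - [0, -0.026, 0]
    - [0, -0.052, 0]
    - [0, -0.077, 0]
    - [0, -0.09, 0]
    - [0, -0.09, 0]
    - [0, -0.09, 0]

```text
clock: 12.5
tcp_pos: [0.5909, 0.0527, 0.277]
orientation: [-0.773, -1.718, 1.72]
contact_force: [-0.5, 0.1, -1.3]
grip_width: 0.0103
```

Request:
step_arm:
  xyz:
    - [0, 0.003, 0]
    - [0, 0.003, 0]
    - [0, 0.005, 0]
    - [0, 0.005, 0]
  rotation:
    - [0, 0, 0]
    - [0, 0, 0]
    - [0, 0, 0]
    - [0, 0, 0]

```text
clock: 13.0
tcp_pos: [0.5908, 0.0527, 0.2755]
orientation: [-0.773, -1.718, 1.72]
contact_force: [1.0, -0.3, -2.0]
grip_width: 0.0108
```

Request:
step_arm:
  xyz:
    - [0, 0.003, 0]
    - [0, 0.003, 0]
    - [0, 0.003, 0]
  rotation:
    - [0, 0, 0]
    - [0, 0, 0]
    - [0, 0, 0]

```text
clock: 13.38
tcp_pos: [0.5909, 0.0527, 0.2749]
orientation: [-0.773, -1.719, 1.72]
contact_force: [-2.0, -0.2, 2.9]
grip_width: 0.01
```

Request:
step_arm:
  xyz:
    - [0, 0.003, 0]
    - [0, 0.003, 0]
    - [0, 0.003, 0]
  rotation:
    - [0, 0, 0]
    - [0, 0, 0]
    - [0, 0, 0]

```text
clock: 13.75
tcp_pos: [0.5909, 0.0527, 0.2748]
orientation: [-0.774, -1.719, 1.719]
contact_force: [-3.5, -0.2, 8.5]
grip_width: 0.0102
```

Request:
step_arm:
  xyz:
    - [0, -0.002, 0]
    - [0, -0.002, 0]
    - [0, -0.002, 0]
  rotation:
    - [0, 0, 0]
    - [0, 0, 0]
    - [0, 0, 0]

```text
clock: 14.12
tcp_pos: [0.5908, 0.0527, 0.2751]
orientation: [-0.773, -1.718, 1.72]
contact_force: [0.0, 0.5, -1.4]
grip_width: 0.0098
```

```bash
python3 -c "
from rows import *
o=r.get_obs();print(o['moment'],o['contact_force'],o['tcp_pos'])
rows([.76,.74,.72,.71,.70,.70,.70],o['tcp_pos'][2])"
```

```text
[0.01025064 0.08488753 0.02169965] [ 0.0199582   0.45523043 -1.38386878] [0.59080243 0.05272213 0.27505729]
[[0.0, -0.0, -0.004], [0.001, -0.0, -0.007], [0.001, -0.0, -0.01], [0.001, -0.0, -0.012], [0.001, -0.0, -0.014], [0.001, -0.0, -0.014], [0.001, -0.0, -0.014]]
[[-0.001, -0.013, 0.001], [-0.001, -0.026, 0.001], [-0.001, -0.038, 0.001], [-0.001, -0.045, 0.001], [-0.001, -0.051, 0.001], [-0.001, -0.051, 0.001], [-0.001, -0.051, 0.001]]
```

Request:
step_arm:
  xyz:
    - [0, 0, -0.004]
    - [0.001, 0, -0.007]
    - [0.001, 0, -0.01]
    - [0.001, 0, -0.012]
    - [0.001, 0, -0.014]
    - [0.001, 0, -0.014]
  rotation:
    - [0, -0.013, 0]
    - [0, -0.026, 0]
    - [0, -0.038, 0]
    - [0, -0.045, 0]
    - [0, -0.051, 0]
    - [0, -0.051, 0]

```text
clock: 14.88
tcp_pos: [0.5938, 0.0558, 0.275]
orientation: [-0.713, -1.771, 1.772]
contact_force: [0.5, -0.1, -1.6]
grip_width: 0.0101
```

```bash
python3 -c "
from rows import *
o=r.get_obs();print(o['moment'],o['contact_force'],o['tcp_pos'])
rows([.69,.68,.67,.67],.2751)
rows([.66,.65,.64,.64],.2751)"
```

```text
[-0.02699321 -0.02793962 -0.05087431] [ 0.47129566 -0.07231781 -1.61409482] [0.59375964 0.05578477 0.27503741]
[[-0.0, -0.0, -0.001], [0.0, -0.0, -0.003], [0.0, -0.0, -0.004], [0.0, -0.0, -0.004]]
[[-0.001, -0.006, 0.001], [-0.001, -0.013, 0.001], [-0.001, -0.019, 0.001], [-0.001, -0.019, 0.001]]
[[0.0, -0.0, -0.006], [0.0, -0.0, -0.008], [0.0, -0.0, -0.009], [0.0, -0.0, -0.009]]
[[-0.001, -0.026, 0.001], [-0.001, -0.032, 0.001], [-0.001, -0.038, 0.001], [-0.001, -0.038, 0.001]]
```

Request:
step_arm:
  xyz:
    - [0, 0, -0.0015]
    - [0, 0, -0.003]
    - [0, 0, -0.003]
  rotation:
    - [0, -0.006, 0]
    - [0, -0.013, 0]
    - [0, -0.013, 0]

```text
clock: 15.25
tcp_pos: [0.5944, 0.0564, 0.275]
orientation: [-0.697, -1.785, 1.786]
contact_force: [-0.7, 0.4, -1.9]
grip_width: 0.0102
```

Request:
step_arm:
  xyz:
    - [0, 0, -0.0015]
    - [0, 0, -0.003]
    - [0, 0, -0.003]
  rotation:
    - [0, -0.006, 0]
    - [0, -0.013, 0]
    - [0, -0.013, 0]

```text
clock: 15.62
tcp_pos: [0.595, 0.0568, 0.275]
orientation: [-0.681, -1.798, 1.799]
contact_force: [-0.6, -1.5, -0.2]
grip_width: 0.0106
```

```bash
python3 -c "
from rows import *
o=r.get_obs();print(o['moment'],o['contact_force'],o['tcp_pos'])
M=R.from_rotvec(o['orientation']).as_matrix();print(np.degrees(np.arctan2(M[1,0],M[0,0])), 'ar',np.radians(90-3.8+90-np.degrees(np.arctan2(M[1,0],M[0,0]))))
for a in (.65,.64,.63,.62,.61,.60): print(pose(a))
rows([.65,.64],.2751)"
```

```text
[-0.3500781   0.06792615 -0.03243072] [-0.57538404 -1.50837482 -0.24488534] [0.59502672 0.0567863  0.27500905]
138.43016427518634 ar 0.6592079913353771
(array([0.5953212 , 0.05748292]), np.float64(138.9577433164965))
(array([0.59564762, 0.05786167]), np.float64(139.5307011116273))
(array([0.59597023, 0.05824366]), np.float64(140.10365890675814))
(array([0.59628901, 0.05862886]), np.float64(140.67661670188897))
(array([0.59660392, 0.05901723]), np.float64(141.2495744970198))
(array([0.59691493, 0.05940873]), np.float64(141.8225322921506))
[[0.001, -0.0, -0.002], [0.001, -0.0, -0.004]]
[[-0.001, -0.006, 0.001], [-0.001, -0.012, 0.001]]
```

```bash
cat > sq.py <<'E'
from rows import *
sh=np.array([.05*np.sin(.56),.05*(1-np.cos(.56))])
def rot(d):
    a=np.radians(d);return np.array([[np.cos(a),-np.sin(a)],[np.sin(a),np.cos(a)]])
ey=rot(cy)@[0,1];ex=rot(cy)@[1,0]
def state():
    o=r.get_obs();M=R.from_rotvec(o["orientation"]).as_matrix();yaw=np.degrees(np.arctan2(M[1,0],M[0,0]))
    S=o["tcp_pos"][:2]+rot(yaw-90)@sh
    return o,yaw,S
def sqrows(advs,fr,z,lat=0):
    o,yaw,S=state(); yf=90+cy-np.degrees(.56)+90
    print("S rel P in chest axes mm",((S-P)@ex*1000).round(2),((S-P)@ey*1000).round(2),"yaw",yaw.round(2),"goal",yf.round(2),o["contact_force"].round(2),o["moment"].round(2),o["tcp_pos"][2].round(4))
    X=[];W=[]
    for a,f in zip(advs,fr):
        y=yaw+(yf-yaw)*f; b=S+ey*a+ex*lat-rot(y-90)@sh
        x,w=move(o,(*b,z),y);X.append(np.round(x,4).tolist());W.append(np.round(w,4).tolist())
    print(X);print(W)
E
python3 -c "
from sq import *
sqrows([0,0,0,0],[.3,.7,1,1],.2751)"
```

```text
S rel P in chest axes mm -0.21 -5.3 yaw 138.43 goal 144.11 [-0.58 -1.51 -0.24] [-0.35  0.07 -0.03] 0.275
[[-0.0026, -0.0003, -0.0008], [-0.0061, -0.0003, -0.002], [-0.0086, -0.0003, -0.003], [-0.0086, -0.0003, -0.003]]
[[-0.0009, -0.0189, 0.0007], [-0.0009, -0.0442, 0.0008], [-0.0009, -0.0632, 0.0008], [-0.0009, -0.0632, 0.0008]]
```

Request:
step_arm:
  xyz:
    - [-0.0026, 0, -0.0008]
    - [-0.006, 0, -0.002]
    - [-0.0086, 0, -0.003]
    - [-0.0086, 0, -0.003]
  rotation:
    - [-0.001, -0.019, 0.001]
    - [-0.001, -0.044, 0.001]
    - [-0.001, -0.063, 0.001]
    - [-0.001, -0.063, 0.001]

```text
clock: 16.12
tcp_pos: [0.5977, 0.0558, 0.275]
orientation: [-0.603, -1.863, 1.863]
contact_force: [-0.9, -0.4, -2.1]
grip_width: 0.01
```

```bash
python3 -c "
from sq import *
sqrows([.0003,.0006,.0006],[1,1,1],.2750)"
```

```text
S rel P in chest axes mm -0.13 -5.25 yaw 144.13 goal 144.11 [-0.9  -0.41 -2.11] [-0.08  0.01 -0.07] 0.275
[[0.0006, 0.0, -0.0008], [0.0011, 0.0, -0.0017], [0.0011, 0.0, -0.0017]]
[[0.0003, 0.0001, -0.0002], [0.0003, 0.0001, -0.0002], [0.0003, 0.0001, -0.0002]]
```

Contact is released by squaring up. Now I advance along the chest's y in 0.5 mm steps.

Request:
step_arm:
  xyz:
    - [0.0006, 0, -0.0008]
    - [0.0011, 0, -0.0017]
    - [0.0011, 0, -0.0017]
  rotation:
    - [0, 0, 0]
    - [0, 0, 0]
    - [0, 0, 0]

```text
clock: 16.5
tcp_pos: [0.5976, 0.0564, 0.275]
orientation: [-0.603, -1.863, 1.863]
contact_force: [-0.1, 0.1, -2.2]
grip_width: 0.0103
```

Request:
step_arm:
  xyz:
    - [0.0006, 0, -0.0008]
    - [0.0011, 0, -0.0017]
    - [0.0011, 0, -0.0017]
  rotation:
    - [0, 0, 0]
    - [0, 0, 0]
    - [0, 0, 0]

```text
clock: 16.88
tcp_pos: [0.5977, 0.0566, 0.275]
orientation: [-0.604, -1.863, 1.863]
contact_force: [0.6, -3.2, -1.9]
grip_width: 0.0102
```

Request:
step_arm:
  xyz:
    - [0.001, 0.001, -0.0016]
    - [0.0013, 0.001, -0.002]
    - [0.0013, 0.001, -0.002]
  rotation:
    - [0, 0, 0]
    - [0, 0, 0]
    - [0, 0, 0]

```text
clock: 17.25
tcp_pos: [0.5977, 0.0568, 0.2749]
orientation: [-0.604, -1.861, 1.863]
contact_force: [-1.9, -4.9, 2.3]
grip_width: 0.0101
```

```bash
python3 -c "
from sq import *
sqrows([.0003,.0006,.0006],[0,0,0],.2750)"
```

```text
S rel P in chest axes mm -0.11 -4.27 yaw 144.07 goal 144.11 [-1.85 -4.87  2.26] [-0.93  0.36  0.04] 0.2749
[[0.0005, -0.0004, -0.0008], [0.0011, -0.0004, -0.0017], [0.0011, -0.0004, -0.0017]]
[[-0.0005, -0.0, -0.0005], [-0.0005, -0.0, -0.0005], [-0.0005, -0.0, -0.0005]]
```

Request:
step_arm:
  xyz:
    - [0.0012, 0, -0.0018]
    - [0.0016, 0, -0.0025]
    - [0.0016, 0, -0.0025]
  rotation:
    - [0, 0, 0]
    - [0, 0, 0]
    - [0, 0, 0]

```text
clock: 17.62
tcp_pos: [0.5977, 0.057, 0.2749]
orientation: [-0.605, -1.86, 1.864]
contact_force: [-1.9, -6.0, 3.0]
grip_width: 0.0101
```

Request:
step_arm:
  xyz:
    - [0.0018, -0.0005, -0.0028]
    - [0.0025, -0.0005, -0.0038]
    - [0.0025, -0.0005, -0.0038]
  rotation:
    - [0, 0, 0]
    - [0, 0, 0]
    - [0, 0, 0]

```text
clock: 18.0
tcp_pos: [0.5978, 0.0572, 0.275]
orientation: [-0.606, -1.858, 1.865]
contact_force: [-1.1, -5.4, 2.0]
grip_width: 0.0106
```

```bash
python3 -c "
from sq import *
for i in range(3): sqrows([],[],.2750)
from look import *
look('8')"
```

```text
S rel P in chest axes mm -0.02 -3.81 yaw 143.99 goal 144.11 [-1.1  -5.38  2.  ] [-1.36  0.33  0.03] 0.275
[]
[]
S rel P in chest axes mm -0.02 -3.81 yaw 143.99 goal 144.11 [-1.1  -5.38  2.  ] [-1.36  0.33  0.03] 0.275
[]
[]
S rel P in chest axes mm -0.02 -3.81 yaw 143.99 goal 144.11 [-1.1  -5.38  2.  ] [-1.36  0.33  0.03] 0.275
[]
[]
[0.5978 0.0572 0.275 ] 143.99 [-1.4 -6.8  2.1] tilt -0.0018 0.003
```

View pics/L8.png

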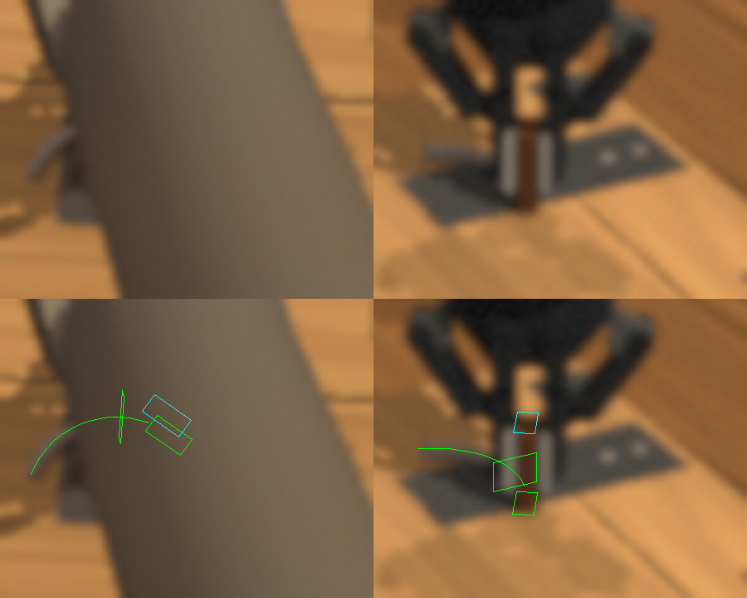

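Request:
step_arm:
  xyz:
    - [0, 0.0005, 0]
    - [0, 0.0005, 0]
    - [0.0012, 0.0005, -0.0018]
    - [0.0018, 0.0005, -0.0028]
    - [0.0018, 0.0005, -0.0028]
    - [0.0018, 0.0005, -0.0028]
  rotation:
    - [0, 0, 0]
    - [0, 0, 0]
    - [0, 0, 0]
    - [0, 0, 0]
    - [0, 0, 0]
    - [0, 0, 0]
  grip: 1
  force: 110

```text
clock: 18.85
tcp_pos: [0.5978, 0.0574, 0.2751]
orientation: [-0.606, -1.857, 1.866]
contact_force: [-2.8, -6.4, 4.9]
grip_width: 0.0095
```

```bash
python3 -c "
from sq import *
sqrows([],[],.2750)"
```

```text
S rel P in chest axes mm 0.03 -3.65 yaw 143.95 goal 144.11 [-2.77 -6.43  4.91] [-1.17  0.59  0.07] 0.2751
[]
[]
```

```bash
python3 -c "
from sq import *
sqrows([0,.0004,.0004,.0004],[0,0,0,0],.2750)"
```

```text
S rel P in chest axes mm 0.03 -3.65 yaw 143.95 goal 144.11 [-2.77 -6.43  4.91] [-1.17  0.59  0.07] 0.2751
[[0.0, 0.0002, -0.0], [0.0007, 0.0002, -0.0011], [0.0007, 0.0002, -0.0011], [0.0007, 0.0002, -0.0011]]
[[-0.0026, -0.0, -0.0015], [-0.0026, -0.0, -0.0015], [-0.0026, -0.0, -0.0015], [-0.0026, -0.0, -0.0015]]
```

Request:
step_arm:
  xyz:
    - [0.0004, 0.0002, -0.0006]
    - [0.0007, 0.0002, -0.0011]
    - [0.0007, 0.0002, -0.0011]
    - [0.0007, 0.0002, -0.0011]
  rotation:
    - [-0.0026, 0, -0.0015]
    - [-0.0026, 0, -0.0015]
    - [-0.0026, 0, -0.0015]
    - [-0.0026, 0, -0.0015]

```text
clock: 19.35
tcp_pos: [0.5978, 0.0569, 0.275]
orientation: [-0.606, -1.859, 1.862]
contact_force: [-2.5, -5.9, 3.9]
grip_width: 0.0099
```

```bash
python3 -c "
from sq import *
sqrows([0,.0006,.0006,.0006],[0,0,0,0],.2750)"
```

```text
S rel P in chest axes mm 0.05 -4.19 yaw 143.91 goal 144.11 [-2.53 -5.92  3.85] [-1.36  0.51  0.11] 0.275
[[-0.0, -0.0001, 0.0], [0.0011, -0.0001, -0.0017], [0.0011, -0.0001, -0.0017], [0.0011, -0.0001, -0.0017]]
[[-0.0008, -0.0, -0.0002], [-0.0008, -0.0, -0.0002], [-0.0008, -0.0, -0.0002], [-0.0008, -0.0, -0.0002]]
```

Request:
step_arm:
  xyz:
    - [0.0012, -0.0007, -0.0018]
    - [0.0022, -0.0007, -0.0034]
    - [0.0022, -0.0007, -0.0034]
    - [0.0022, -0.0007, -0.0034]
  rotation:
    - [-0.0015, 0, -0.0004]
    - [-0.0015, 0, -0.0004]
    - [-0.0015, 0, -0.0004]
    - [-0.0015, 0, -0.0004]

```text
clock: 19.85
tcp_pos: [0.5977, 0.0568, 0.275]
orientation: [-0.607, -1.859, 1.861]
contact_force: [-1.2, -7.2, 3.3]
grip_width: 0.0097
```

```bash
python3 -c "
from sq import *
sqrows([0,.0006,.0006,.0006],[0,0,0,0],.2750)"
```

```text
S rel P in chest axes mm 0.02 -4.26 yaw 143.86 goal 144.11 [-1.22 -7.17  3.27] [-1.54  0.4   0.07] 0.275
[[0.0, 0.0001, -0.0], [0.0011, 0.0001, -0.0017], [0.0011, 0.0001, -0.0017], [0.0011, 0.0001, -0.0017]]
[[-0.0005, -0.0, -0.0002], [-0.0005, -0.0, -0.0002], [-0.0005, -0.0, -0.0002], [-0.0005, -0.0, -0.0002]]
```

Request:
step_arm:
  xyz:
    - [0.0015, -0.0008, -0.0023]
    - [0.003, -0.0008, -0.0045]
    - [0.003, -0.0008, -0.0045]
    - [0.003, -0.0008, -0.0045]
  rotation:
    - [-0.0025, -0.002, -0.0006]
    - [-0.0025, -0.002, -0.0006]
    - [-0.0025, -0.002, -0.0006]
    - [-0.0025, -0.002, -0.0006]

```text
clock: 20.35
tcp_pos: [0.5977, 0.0566, 0.275]
orientation: [-0.606, -1.862, 1.861]
contact_force: [-2.9, -8.7, 2.7]
grip_width: 0.0097
```

```bash
python3 -c "
from sq import *
sqrows([0,.0006,.0006,.0006],[0,0,0,0],.2750)"
```

```text
S rel P in chest axes mm -0.08 -4.41 yaw 143.96 goal 144.11 [-2.93 -8.67  2.66] [-1.81  0.4   0.03] 0.275
[[-0.0, -0.0, -0.0], [0.0011, -0.0, -0.0017], [0.0011, -0.0, -0.0017], [0.0011, -0.0, -0.0017]]
[[0.0004, 0.0, -0.0], [0.0004, 0.0, -0.0], [0.0004, 0.0, -0.0], [0.0004, 0.0, -0.0]]
```

Request:
step_arm:
  xyz:
    - [0.002, -0.0012, -0.003]
    - [0.0036, -0.0012, -0.0055]
    - [0.0036, -0.0012, -0.0055]
    - [0.0036, -0.0012, -0.0055]
  rotation:
    - [-0.0025, -0.001, -0.0006]
    - [-0.0025, -0.001, -0.0006]
    - [-0.0025, -0.001, -0.0006]
    - [-0.0025, -0.001, -0.0006]

```text
clock: 20.85
tcp_pos: [0.5976, 0.0565, 0.275]
orientation: [-0.606, -1.863, 1.86]
contact_force: [-2.1, -8.0, 1.7]
grip_width: 0.0097
```

```bash
python3 -c "
from sq import *
sqrows([0,.0006,.0006,.0006],[0,0,0,0],.2750)"
```

```text
S rel P in chest axes mm -0.13 -4.53 yaw 143.96 goal 144.11 [-2.05 -7.99  1.74] [-2.01  0.37  0.04] 0.275
[[0.0, -0.0001, -0.0], [0.0011, -0.0001, -0.0017], [0.0011, -0.0001, -0.0017], [0.0011, -0.0001, -0.0017]]
[[0.001, -0.0, 0.0001], [0.001, -0.0, 0.0001], [0.001, -0.0, 0.0001], [0.001, -0.0, 0.0001]]
```

```bash
python3 -c "
from sq import *
L=[]
for i in range(5):
    r.grab_frame('side'); o=r.get_obs(); L.append(np.r_[o['contact_force'],o['moment']])
print(np.round(L,2)); print(np.mean(L,0).round(2))
sqrows([],[],.275)"
```

```text
[[-1.6  -8.28  1.73 -1.98  0.38  0.05]
 [-0.93 -9.22  1.28 -1.98  0.39  0.06]
 [-2.31 -8.97  1.45 -2.04  0.45  0.05]
 [-1.61 -9.14  1.92 -1.97  0.43 -0.  ]
 [-1.68 -8.63  1.99 -1.98  0.34  0.04]]
[-1.63 -8.85  1.67 -1.99  0.4   0.04]
S rel P in chest axes mm -0.13 -4.52 yaw 143.96 goal 144.11 [-1.68 -8.63  1.99] [-1.98  0.34  0.04] 0.275
[]
[]
```

Request:
step_arm:
  xyz:
    - [0.0025, -0.0014, -0.004]
    - [0.0043, -0.0016, -0.0065]
    - [0.0043, -0.0016, -0.0065]
    - [0.0043, -0.0016, -0.0065]
  rotation:
    - [-0.0022, 0, -0.0006]
    - [-0.0022, 0, -0.0006]
    - [-0.0022, 0, -0.0006]
    - [-0.0022, 0, -0.0006]

```text
clock: 21.6
tcp_pos: [0.5975, 0.0565, 0.275]
orientation: [-0.607, -1.862, 1.858]
contact_force: [-1.1, -10.1, 1.6]
grip_width: 0.0097
```

```bash
python3 -c "
from sq import *
L=[]
for i in range(4):
    r.grab_frame('side'); o=r.get_obs(); L.append(np.r_[o['contact_force'],o['moment']])
print(np.mean(L,0).round(2))
sqrows([],[],.275)"
```

```text
[-2.09 -9.27  1.52 -2.12  0.33  0.04]
S rel P in chest axes mm -0.15 -4.56 yaw 143.85 goal 144.11 [-2.64 -9.89  1.64] [-2.15  0.34  0.06] 0.275
[]
[]
```

Request:
step_arm:
  xyz:
    - [0.0015, 0, -0.002]
    - [0.0015, 0, -0.002]
    - [0.0015, 0, -0.002]
    - [0.0015, 0, -0.002]
  rotation:
    - [0, 0, 0]
    - [0, 0, 0]
    - [0, 0, 0]
    - [0, 0, 0]
  grip: 0.65
  force: 40

```text
clock: 22.3
tcp_pos: [0.5976, 0.0579, 0.275]
orientation: [-0.607, -1.863, 1.858]
contact_force: [0.5, -0.4, -0.3]
grip_width: 0.0297
```

```bash
python3 -c "
from look import *
look('9')"
```

```text
[0.5976 0.0575 0.275 ] 143.87 [-0.5 -0.5  0.4] tilt 0.0002 -0.0019
```

View pics/L9.png

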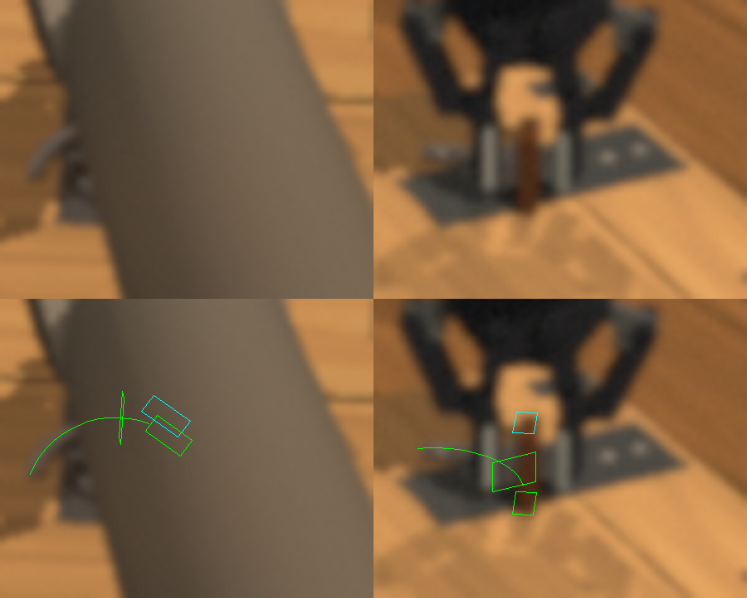

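Request:
step_arm:
  xyz:
    - [0, -0.03, 0]
    - [0, -0.08, 0]
    - [0, -0.16, 0]
    - [0, -0.3, 0]
    - [0, -0.5, 0]
    - [0, -0.6, 0]
    - [0, -0.6, 0]
  rotation:
    - [0, 0, 0]
    - [0, 0, 0]
    - [0, 0, 0]
    - [0, 0, 0]
    - [0, 0, 0]
    - [0, 0, 0]
    - [0, 0, 0]

```text
clock: 23.28
tcp_pos: [0.5978, 0.0573, 0.4595]
orientation: [-0.614, -1.868, 1.857]
contact_force: [0.5, 0.3, -1.3]
grip_width: 0.0296
```

```bash
python3 -c "
from rows import *
o=r.get_obs();print(move(o,(.56,-.17,.45),143.9))"
```

```text
([-0.3449, 0.0283, 0.6865], [0.0046, -0.0004, -0.0032])
```

Request:
step_arm:
  xyz:
    - [-0.345, 0, 0.686]
    - [-0.345, 0, 0.686]
    - [-0.345, 0, 0.686]
    - [-0.345, 0, 0.686]
    - [-0.345, 0, 0.686]
    - [-0.345, 0, 0.686]
  rotation:
    - [0, 0, 0]
    - [0, 0, 0]
    - [0, 0, 0]
    - [0, 0, 0]
    - [0, 0, 0]
    - [0, 0, 0]

```text
clock: 24.02
tcp_pos: [0.5599, -0.1692, 0.458]
orientation: [-0.613, -1.868, 1.856]
contact_force: [-0.7, 0.9, 0.1]
grip_width: 0.03
```

```bash
python3 -c "
from look import *
snap('10')
t=load('top10');s=load('side10')
yaw=90+cy-np.degrees(.56)
# pose from last gripped: 
cv2.imwrite('pics/z10.png',np.hstack([crop(t,(225,165,285,215),6),crop(s,(262,170,322,220),6)]))
cv2.imwrite('pics/full10.png',np.vstack([cv2.resize(t['pixels'][:,:,::-1],None,fx=.7,fy=.7),cv2.resize(s['pixels'][:,:,::-1],None,fx=.7,fy=.7)]))
"
```

```text
(no output)
```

View pics/z10.png

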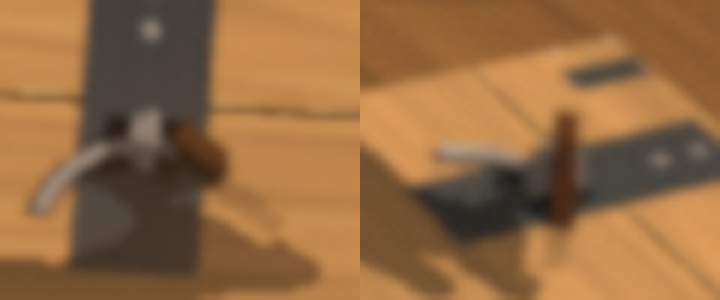

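View pics/full10.png

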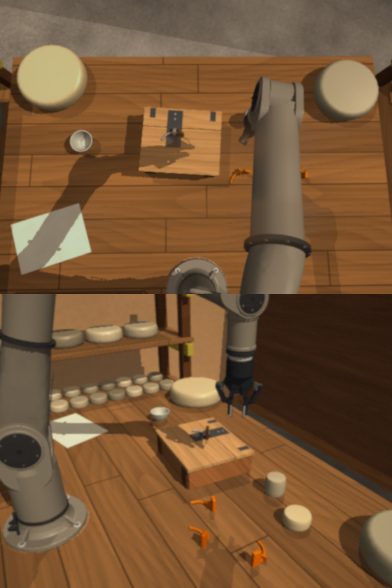

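```bash
python3 -c "
from sq import *
t=load('top10');s=load('side10')
yaw=54.0;S=P+ey*(-.0042)
b=S-rot(yaw)@sh
Q=pinpts(b[0],b[1],np.radians(yaw))
for q in Q.values(): q[:,2]+=.09
Rg=np.array([[*(S+ey*.003+ex*x),.09+z] for x,z in((-.013,0),(-.013,.015),(-.008,.023),(.008,.023),(.013,.015),(.013,0))]);Q['arc2']=Rg
bt=(230,170,270,208);bs=(266,172,306,210);k=9
cv2.imwrite('pics/z11.png',np.hstack([draw(crop(t,bt,k),t,Q,bt[:2],k),draw(crop(s,bs,k),s,Q,bs[:2],k)]))
"
```

View pics/z11.png

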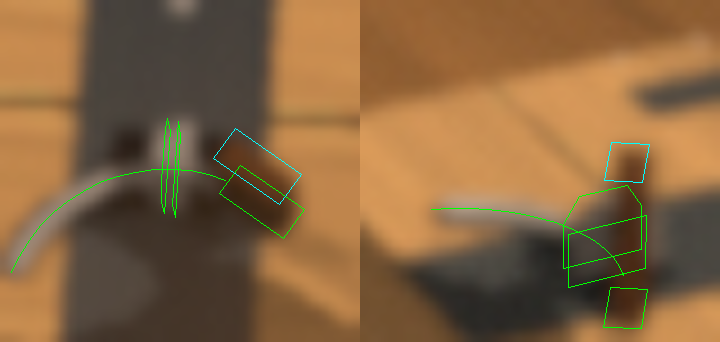

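```bash
python3 -c "
from h import *
t=load('top10');t0=load('top3')
for f in(t0,t):
    g=cv2.cvtColor(f['pixels'],cv2.COLOR_RGB2GRAY)
    print(g[182:194,240:258]);print()
"
```

```text
[[ 72  70  70  69  69  69  71  72  73  72  71  70  71  72  72  72  71  70]
 [ 72  71  68  65  65  65  70  80  83  77  71  69  70  70  71  71  71  71]
 [ 72  70  62  54  52  53  69  94 101  84  66  61  63  63  65  68  71  71]
 [ 72  69  57  44  40  44  69 104 111  85  55  45  47  49  52  62  70  72]
 [ 72  66  53  40  36  43  74 112 114  80  48  41  40  42  48  61  70  72]
 [ 68  59  45  39  37  46  78 115 113  75  45  40  40  43  47  61  71  73]
 [ 64  52  45  39  40  48  78 113 109  71  43  40  42  43  49  63  72  73]
 [ 63  51  44  40  41  49  77 106 101  67  44  40  42  44  50  64  72  73]
 [ 63  52  43  40  42  49  73  96  90  62  45  43  43  45  52  64  72  74]
 [ 64  53  44  41  42  47  65  82  78  60  46  43  43  46  54  65  73  75]
 [ 67  57  47  42  42  45  56  69  70  59  47  44  46  49  56  67  74  76]
 [ 72  65  54  50  50  54  59  66  66  60  52  52  52  54  60  69  75  78]]

[[ 70  70  69  69  68  68  68  71  74  78  78  75  70  70  70  69  70  69]
 [ 70  69  66  64  63  64  69  79  87  96 101  89  73  69  69  70  70  69]
 [ 71  68  61  53  50  53  67  94 108 119 122 102  72  62  63  66  67  68]
 [ 71  68  56  42  37  42  68 104 122 128 127 101  63  48  52  59  64  67]
 [ 70  65  51  39  35  42  73 113 128 128 126  98  58  42  48  58  65  68]
 [ 68  63  51  44  45  53  79 110 123 125 122  97  63  46  53  61  65  67]
 [ 75  79  75  67  67  72  83  99 108 114 114  97  72  56  55  59  62  65]
 [103 110 101  86  80  80  83  85  88  93  94  84  71  62  53  53  56  62]
 [127 121 102  79  69  68  73  75  79  82  79  68  64  61  52  46  47  55]
 [119  97  73  56  48  48  58  67  75  79  70  54  49  51  48  42  41  46]
 [ 88  65  48  41  40  40  49  60  70  74  63  47  41  42  42  42  42  43]
 [ 58  49  44  43  45  45  49  54  59  61  55  45  40  41  44  47  46  44]]
```

```bash
python3 -c "
from bench import r
print(r.get_obs()['clock'], r.hand_in())"
```

```text
the job is handed in; nothing more can be done
24.125 None
```

The pin is through the staple ring with its shoulder against the ring, lying flat on the lid. I handed the job in at 24.1 s of the allowed 64 s.

- **What I did:** I gripped the steel pin by its block and turned the rod along its own bend through the ring without touching it. I lowered the pin until it met the lid, then squared the shoulder to the ring and pushed. The wrist read about 9.5 N, and the ring's share was probably 8 to 9 N, because some of the push went into lid friction. I released it still lightly loaded and moved the arm clear.
- **Last checks:** In the final top view the ring and shoulder show as one unbroken bright block about 13.5 mm wide. I expected about 12.7 mm, so any gap is under about 1 mm. The rod comes out beyond the ring and lies flat. The cheeses and bowl were never approached and look unmoved, though I did not measure them.
- **Disagreements:**
  - The side camera was off by about 1.4 px or more, so I relied on the top camera and on touch.
  - In the last view the rod tip sat about 1 px (2 mm or so) from where I predicted it.
  - The wrist moment suggested a slightly higher push, about 10.5 to 11.5 N.
  - The load after release could not be measured.

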